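# Loosen the drying beads, then unlatch the cassette and hold it out of its dock

### The arm

A 6-joint arm with a two-finger parallel gripper is mounted at the origin on a cart in front of the work surface, level with it; the furniture and walls round the work are solid. World frame = base frame: x ahead of the robot, y to its left, z up, the work surface at z = 0. Lengths are in m, angles in rad, forces in N, time in s.
With the tool pointing down it reaches from about 0.325 to 0.875 m from the base axis. Payload 4.4 kg.
Tool frame: the origin (TCP) lies at the very end of the fingers, on their centre line; the grasp point (between the pads) lies 19 mm behind it; x points along the fingers, z is the direction in which the jaws open and shut, and the axes are right-handed (so a half turn about x gives the same grasp; the last joint's range is limited). The gripper opens to 85 mm and grips with 20 to 120 N. Pads are 22 mm wide; open, the fingers measure 114 mm over their backs; the gripper's body (76 mm by 85 mm) begins 54 mm behind the grasp point. The pads swing forward as they close: fully open they stand 13 mm farther back than shut.
Start: joints at [-1.369, 0.207, 1.542, -0, 1.393, -0.15], TCP at [0.198, -0.54, 0.231] pointing down, gripper open.
Joint ranges: [-2.73, 2.73], [-0.86, 2.22], [0.23, 2.46], [-1.11, 4.25], [0.08, 2.63], [-2.82, 2.82]. Speed limits (rad/s): [2.79, 2.79, 3.14, 3.14, 3.14, 3.14].

### API

Orientations are given as [roll, pitch, yaw] about the fixed x, y, z axes, in that order (R = Rz(yaw) Ry(pitch) Rx(roll)).
In Python, from rig import arm gives the robot as it stands. The module is installed in compiled form; this text tells all that it offers.
- The arm moves only by the tool drive_tool, never from a script. Its argument "moves" is a list that holds one entry, the list of rows, each a list of 4 numbers: the shift along the tool's x, y, z in cm, then the turn about the tool's x in degrees. In form: [[[tx, ty, tz, turn], ...]]. A call has exactly 8 rows; each row is the pose to reach, as a shift and turn from the pose commanded when the call began, along the tool's axes at that moment; what a row does not reach only later rows make up. A row lasts 1/12 s, in which the tool goes at most 41.7 mm and 7.16 degrees, less where a joint would pass 70% of its speed; a pose out of reach is approached as far as the arm can. A call with a gripper value outside its range is refused whole. "gripper" is the closure, from 0 (fully open) to 1 (shut), set as the call begins (left out, the last holds). The fingers move at their own pace and stop on an object; "force" is the grip in N (left out, the last holds). Time passes only in rows, so rows that repeat a pose let the fingers close, or fill a call up. It gives the time, the measured TCP pose, the force and the opening at its end, in the units of the state.
- arm.sense(): the state, without advancing time (a new reading comes with each control period).
- arm.read_camera(name): name is "scene" or "top" or "wrist"; returns the picture (480x640x3 uint8, red, green, blue); there is no depth.
- arm.calibration(name): a dict with "intrinsics" (3x3 intrinsics, pixels), "extrinsics" (4x4, takes a point from camera to world coordinates); the wrist camera has in their place "mount" (4x4, takes a point from camera to tool coordinates, whose origin is the TCP and whose axes are the tool frame's). Camera axes: x right, y up, looking along -z (the intrinsics and any distortion apply to the point x, -y, -z); pixel columns grow to the right and rows downward; lengths in m; the calibration is good to about 2 mm. A picture is of the moment at which its call begins: read the wrist's pose just before it. calibration takes no time and is no camera call.
- arm.sign_off(): hands the job in, once; it reports no verdict.
The state is a dict: "time_s": time; "joints": joint angles; "joint_vel": joint speeds; "joint_efforts": joint torques, N m; "tool_pos": TCP position; "tcp_rot": TCP orientation; "wrist_force": force on the tool from outside, world axes, zero at the start; "ft_torque": the same for the moment, N m; "opening": opening from 0.0 (shut) to 1.0 (fully open).
Only numpy, scipy, OpenCV 4.12 (cv2) and the standard library are available. Lean on these libraries where they do the work, as an engineer would, in place of code of your own. Each camera call takes 0.05 s, during which the arm holds its last target.

### The job

The drying cassette is due for the oven. While it is still latched in its dock, take the black-handled steel rod from its round holder, reach down to just above the cassette's floor with it and draw it back and forth through the beads from end to end of the cassette, at least three full strokes, to loosen them; then stand the rod back upright in its holder and let go. Now pinch the cassette's two side catches together, lift the cassette straight up out of the dock and finish while still holding it level over the dock, with at least 6 cm of air between them, every bead inside, and the jar, the dish and the white lid left alone.

Things in the scene. Friction and masses are not known exactly. Their poses are not given: they have to be found in the camera images.
- dock: Fixed grey bay of a bench dryer, 134 x 98 mm in plan (a brass hose nipple sticks out 16 mm more at its +x end), walls up to z = 50 mm. Origin: centre of its underside. x: its long axis; y: across it, the pinch direction. The cassette stands in its well with about 1.2 mm play.
- dock_seat (a point): Point in the middle of the dock's inner floor, 8 mm above its underside, on which the cassette stands. Axes as the dock.
- cassette: Loose aluminium open trough, 100 (x) x 48 (y) mm outside, 96 x 44 mm inside, floor 3 mm thick, rim 47 mm high (lip 108 x 56 mm). In the middle of each long side an ear 38 mm wide rises to 82 mm, a catch before it. Origin: centre of its underside; x along, y across, z up; it starts in the dock, axes parallel. With beads about 0.3 kg. The catches lock it in until both are pressed.
- catch_left (a joint): Sliding catch on the cassette's +y side, m: 0 = out (latched), 0.006 = fully pressed in towards the middle (stop). Spring: about 3 N at 0, 7 N at the stop. Its barb hooks under the dock's strike bar and clears it from about 0.0045 on.
- catch_right (a joint): The same on the cassette's -y side.
- catch_left_pad (a point): Middle of the ribbed grip face of the +y catch: 32 mm wide (x), 31 mm tall, from 53 to 84 mm above the cassette's underside (this point: 70 mm; catch top 84 mm). It lies 33.5 mm from the cassette's middle plane when out: 67 mm over both faces out, 55 mm pressed in. Nothing of the dock stands beside or above the faces.
- catch_right_pad (a point): The same on the -y catch.
- cassette_mid (a point): Point in the middle of the cassette, 20 mm above its underside. Axes as the cassette.
- rod: Loose steel stirring rod, 162 mm long, 50 g: shaft 8 mm in diameter, black handle 15 mm in diameter from 114 to 158 mm above the foot. Origin: centre of its foot (flat 5 mm wide, coned over the last 5 mm); z along it towards the handle. At the start it stands upright in its holder.
- rod_grip (a point): Point on the rod's axis in the handle, 134 mm above its foot.
- rod_holder: Fixed steel holder: round base 68 mm in diameter, 12 mm high, with an upright tube whose mouth flares to about 27 mm inside at z = 62 mm and narrows to a bore of about 10 mm at z = 46 mm. Origin: centre of its underside, on the bore's axis; bore floor at z = 14 mm, where the rod's foot stands.
- beaker_b: Fixed tall glass beaker with two glass rods leaning in it (not the rod of this job), 118 mm in diameter, 148 mm high, the rods to about 220 mm; origin centre of its underside. It stands behind the space between dock and holder: carry things over or in front of it.
- jar: Bystander: loose white jar with dark cap, about 75 mm in diameter, 85 mm high; origin in its underside.
- petri_dish: Bystander: loose shallow clear glass dish with its cover on, 90 mm in diameter, 18 mm high; origin centre of its underside.
- white_lid: Bystander: loose white jar lid lying flat, 68 mm in diameter, 12 mm high; origin centre of its underside.
- bead_1_center (a point): Centre of one of eight loose white ceramic drying beads, 14 mm in diameter, 10 g, in a single layer on the cassette's floor.
- bead_2_center (a point): Centre of another such bead.
- bead_3_center (a point): Centre of another such bead.
- bead_4_center (a point): Centre of another such bead.
- bead_5_center (a point): Centre of another such bead.
- bead_6_center (a point): Centre of another such bead.
- bead_7_center (a point): Centre of another such bead.
- bead_8_center (a point): Centre of another such bead.
Not all that is in view belongs to the job. What is shaped like the rod_holder but green is not meant. Leave any yellow look-alike of the cassette alone.

How it is judged:
On the way, in this order (a step that is already met when the one before it is completed fails the run):
1. the held rod's foot is down near the floor of the latched cassette, towards its +x end (x of rod in the frame of cassette above 0.02 m and z of rod in the frame of cassette between 0 and 0.014 m and distance between rod and cassette below 0.055 m and contact force between the fingers and rod above 1 N and z of cassette in the frame of dock_seat below 0.006 m).
2. the rod has been drawn through to the -x end (x of rod in the frame of cassette below -0.02 m and z of rod in the frame of cassette between 0 and 0.014 m and distance between rod and cassette below 0.055 m and contact force between the fingers and rod above 1 N and z of cassette in the frame of dock_seat below 0.006 m).
3. the rod has been drawn back to the +x end and the beads of both halves have been moved (all of step 1 and distance of any of bead_1_center, bead_2_center, bead_3_center from where it was at the start of the episode above 0.004 m and distance of any of bead_6_center, bead_7_center, bead_8_center from where it was at the start of the episode above 0.004 m).
4. the rod stands in its holder again, let go, the cassette still latched in the dock (horizontal distance between rod and rod_holder below 0.006 m and height (world z) of rod below 0.022 m and angle between rod's own z axis and vertical below 0.12 rad and contact force between the fingers and rod below 0.1 N and z of cassette in the frame of dock_seat below 0.006 m), for 0.2 s.
At the end, for the whole second after the job is handed in: The fingers hold the cassette by both catches (each pressed 4 mm or more), its underside 60 mm or more above the dock walls, within 80 mm of the dock's middle in plan, tilt under 0.2 rad, at rest, clear of the dock; all eight beads inside; the rod in its holder, tilt under 0.12 rad (z of cassette in the frame of dock above 0.11 m and horizontal distance between cassette and dock below 0.08 m and angle between cassette's own z axis and vertical below 0.2 rad and linear speed of cassette below 0.03 m/s and value of joint each of catch_left, catch_right above 0.004 m and contact force between the fingers and cassette above 2 N and contact force between cassette and dock below 0.1 N and distance between each of bead_1_center, bead_2_center, bead_3_center, bead_4_center, bead_5_center, bead_6_center, bead_7_center, bead_8_center and cassette_mid below 0.055 m and horizontal distance between rod and rod_holder below 0.006 m and height (world z) of rod below 0.022 m and angle between rod's own z axis and vertical below 0.12 rad); the arm keeps its last pose, push and grip.
It fails at once if the jar is pushed more than 30 mm (distance of jar from where it was at the start of the episode above 0.03 m).
It fails at once if the dish is pushed more than 30 mm (distance of petri_dish from where it was at the start of the episode above 0.03 m).
It fails at once if the white lid is pushed more than 30 mm (distance of white_lid from where it was at the start of the episode above 0.03 m).
It also fails if it takes over 69 s, if anything falls off the work surface, if the arm or the gripper's body presses on something with over 40 N, if the wrist force passes 120 N, or if a joint passes its speed limit or range.

## Working session

There is one attempt and no reset: what is moved stays moved. The work goes in short steps, Python scripts to look and compute and a tool call to move; the robot and the scene stay as the last step left them, time stands still between calls to the robot, and variables do not carry over. Pictures are saved under pics/ and viewed, and the job is handed in when it is done.

Besides the shell and the picture viewer there is one more tool, called after ">>>" in YAML: its name, and indented under it one key for each argument. drive_tool: Moves the arm, as the interface text tells. Its arguments: {"type":"object","properties":{"moves":{"type":"array"},"gripper":{"type":"number"},"force":{"type":"number"}},"required":["moves"]}

```bash
mkdir -p pics; cat > h.py <<'E'
import numpy as np, cv2
from rig import arm
from scipy.spatial.transform import Rotation as R
def save(n,f):
    im=arm.read_camera(n); cv2.imwrite('pics/'+f,im[:,:,::-1]); return im
def ray(n,u,v,T=None):
    c=arm.calibration(n); K=np.array(c['intrinsics']); E=np.array(c['extrinsics']) if T is None else T
    p=np.array([[[u,v]]],float); 
    d=c.get('distortion',None)
    q=cv2.undistortPoints(p,K,None if d is None else np.array(d))[0,0]
    dc=np.array([q[0],-q[1],-1.]); return E[:3,3],E[:3,:3]@dc
def onz(n,u,v,z,T=None):
    o,d=ray(n,u,v,T); return o+d*(z-o[2])/d[2]
def proj(n,P,T=None):
    c=arm.calibration(n); K=np.array(c['intrinsics']); E=np.array(c['extrinsics']) if T is None else T
    q=np.linalg.inv(E)@np.append(P,1); q=np.array([q[0],-q[1],-q[2]])
    q=K@q; return q[:2]/q[2]
def wristT(s):
    T=np.eye(4);T[:3,3]=s['tool_pos'];T[:3,:3]=rot(s);return T@np.array(arm.calibration('wrist')['mount'])
def rot(s):
    r=np.array(s['tcp_rot']); 
    return R.from_euler('xyz',r).as_matrix() if r.size==3 else r
E
python3 - <<'E'
from h import *
s=arm.sense();print(s)
for n in('scene','top','wrist'):
    print(n,{k:np.round(v,3).tolist() if not isinstance(v,str) else v for k,v in arm.calibration(n).items()})
save('scene','s0.png');save('top','t0.png');
print(np.round(rot(s),3))
E
```

```text
{'time_s': 0.0, 'joints': array([-1.36951462e+00,  2.07459075e-01,  1.54297974e+00,  3.69904208e-05,
        1.39349434e+00, -1.50489850e-01]), 'joint_vel': array([-0.00061499, -0.00031503, -0.00130497, -0.00091385,  0.00050945,
        0.00164319]), 'joint_efforts': array([ 5.95157526e-04, -3.83033359e+01, -2.91595745e+01, -7.04540025e-05,
        1.05823186e-02,  1.13166590e-05]), 'tool_pos': array([ 0.19797366, -0.53902771,  0.23009135]), 'tcp_rot': array([2.97555394, 1.56845554, 1.7565226 ]), 'wrist_force': array([-1.1487671 ,  0.14456062, -0.37720352]), 'ft_torque': array([-0.02387436, -0.03372318,  0.02814691]), 'opening': 1.002358674916409}
scene {'intrinsics': [[544.879, 0.0, 317.263], [0.0, 544.879, 241.197], [0.0, 0.0, 1.0]], 'extrinsics': [[-0.878, 0.268, -0.396, 0.018], [-0.478, -0.528, 0.702, 0.826], [-0.021, 0.806, 0.592, 0.822], [0.0, 0.0, 0.0, 1.0]]}
top {'intrinsics': [[595.237, 0.0, 321.955], [0.0, 595.237, 231.979], [0.0, 0.0, 1.0]], 'extrinsics': [[-0.01, 0.984, -0.177, 0.283], [-1.0, -0.007, 0.016, 0.023], [0.014, 0.177, 0.984, 1.407], [0.0, 0.0, 0.0, 1.0]]}
wrist {'intrinsics': [[351.84, 0.0, 318.995], [0.0, 351.84, 234.682], [0.0, 0.0, 1.0]], 'mount': [[0.002, 0.275, -0.962, -0.143], [-0.0, 0.962, 0.275, 0.07], [1.0, -0.0, 0.002, -0.001], [0.0, 0.0, 0.0, 1.0]]}
[[-0.     0.939  0.345]
 [ 0.002  0.345 -0.939]
 [-1.     0.    -0.002]]
```

View pics/s0.png

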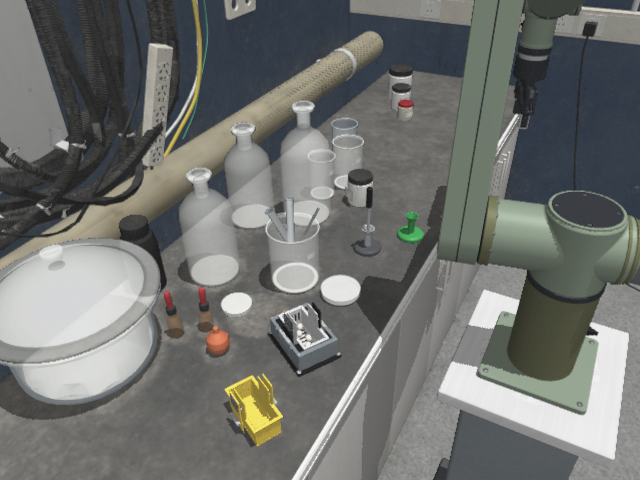

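View pics/t0.png

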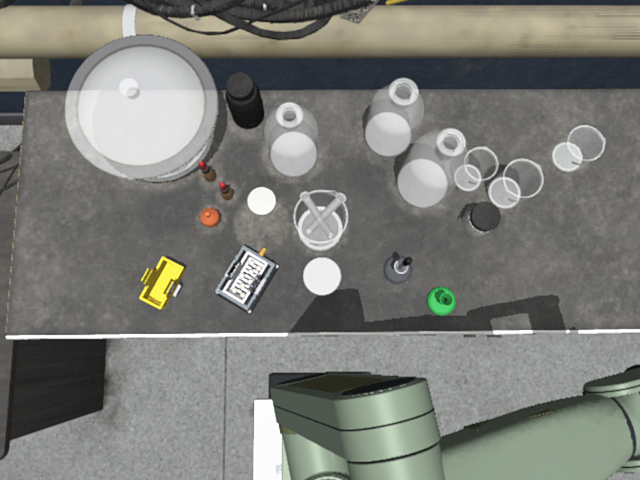

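The scene picture shows the dock with the cassette at about (305,335), the rod in its dark holder at (368,215), and the beaker at (293,250). In the top view the dock is at (247,278) with its brass nipple at (263,250), the holder is at (398,268), and the dish lies between them at (322,276). Next I zoom in on these.

```bash
python3 - <<'E'
import cv2,numpy as np
t=cv2.imread('pics/t0.png');s=cv2.imread('pics/s0.png')
cv2.imwrite('pics/t0a.png',cv2.resize(t[230:330,200:300],None,fx=6,fy=6,interpolation=2))
a=cv2.resize(t[235:295,370:440],None,fx=5.5,fy=5.5,interpolation=2)
b=cv2.resize(s[175:265,335:405],None,fx=5.5,fy=5.5,interpolation=2)
c=np.zeros((500,800,3),np.uint8);c[:330,:385]=a;c[:495,400:785]=b
cv2.imwrite('pics/t0b.png',c)
cv2.imwrite('pics/s0a.png',cv2.resize(s[290:380,255:355],None,fx=6,fy=6,interpolation=2))
E
```

```text
(no output)
```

View pics/t0a.png

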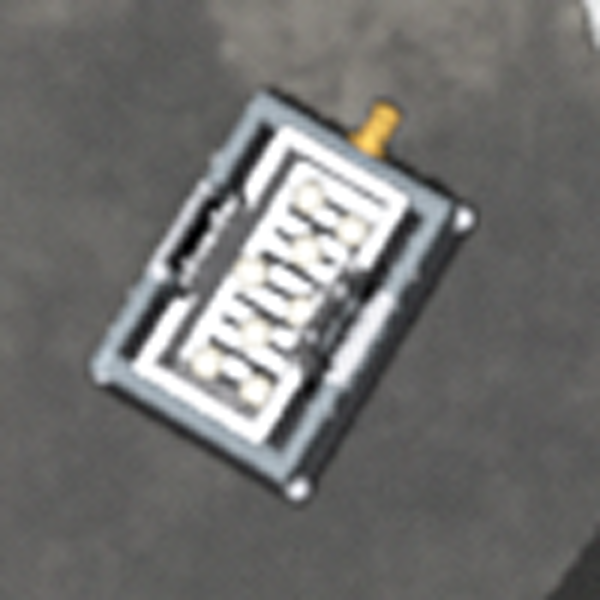

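View pics/t0b.png

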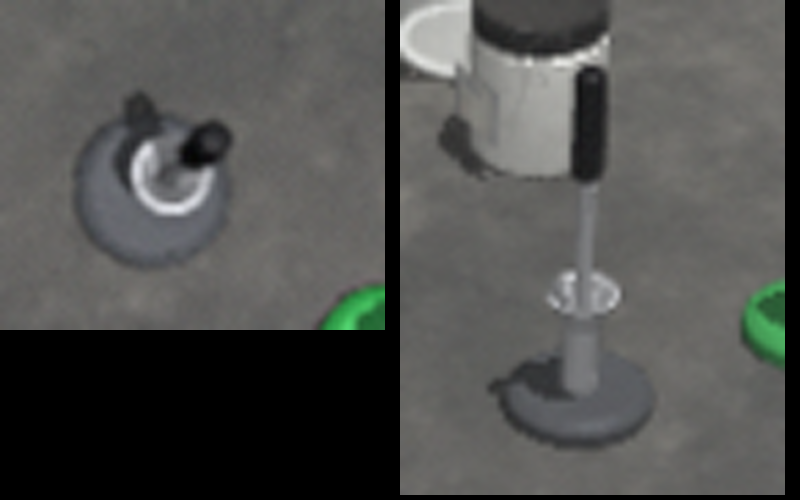

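View pics/s0a.png

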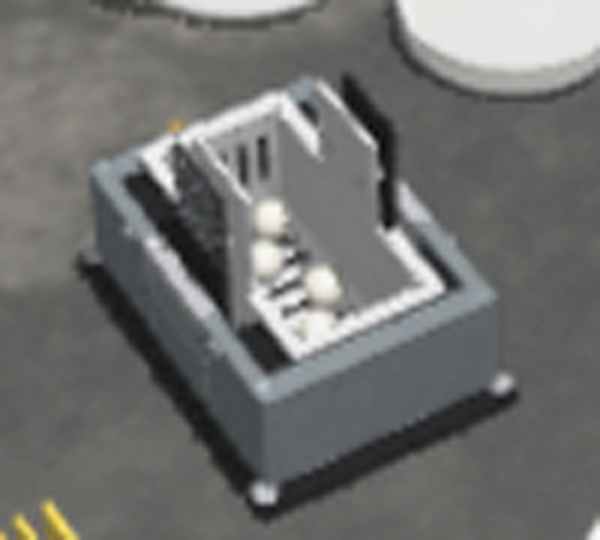

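```bash
python3 - <<'E'
from h import *
def c(p,z,f=6,o=(200,230)): return onz('top',p[0]/f+o[0],p[1]/f+o[1],z)
D=np.array([c(p,.05) for p in[(265,92),(450,205),(290,478),(98,368)]]);print(D.round(4),D.mean(0))
C=np.array([c(p,.055) for p in[(283,125),(410,190),(262,440),(135,365)]]);print(C.round(4),C.mean(0))
for A in(D,C):
    print([np.linalg.norm(A[i]-A[(i+1)%4]).round(4) for i in range(4)])
    x=(A[0]+A[1]-A[2]-A[3]);print('yaw',np.degrees(np.arctan2(x[1],x[0])))
print('nip',c((385,110),.03))
for nm,p,z in[('base',(152,190),.012),('ring',(171,175),.062),('top',(215,136),.174)]: print(nm,c(p,z,5.5,(370,235)))
im=cv2.imread('pics/t0.png');
# scene view: base centre, ring, handle top
for nm,p,z in[('base',(577,390),.012),('ring',(585,292),.062),('handletop',(592,72),.174)]:
    u,v=(p[0]-400)/5.5+335,p[1]/5.5+175; print('scene',nm,onz('scene',u,v,z))
E
```

```text
[[0.4965 0.1807 0.05  ]
 [0.4523 0.1096 0.05  ]
 [0.3493 0.1693 0.05  ]
 [0.3913 0.2423 0.05  ]] [0.42232111 0.17545746 0.05      ]
[[0.4829 0.1731 0.055 ]
 [0.4575 0.1245 0.055 ]
 [0.3633 0.1794 0.055 ]
 [0.3919 0.2276 0.055 ]] [0.42389323 0.17614488 0.055     ]
[np.float64(0.0837), np.float64(0.119), np.float64(0.0842), np.float64(0.1219)]
yaw -30.246178395263893
[np.float64(0.0548), np.float64(0.109), np.float64(0.056), np.float64(0.1061)]
yaw -30.599388300048403
nip [0.49216672 0.13627116 0.03      ]
base [ 0.44196649 -0.17699053  0.012     ]
ring [ 0.442425   -0.17788904  0.062     ]
top [ 0.44388707 -0.17839238  0.174     ]
scene base [ 0.44066435 -0.17205296  0.012     ]
scene ring [ 0.44119349 -0.17776125  0.062     ]
scene handletop [ 0.44229225 -0.17792886  0.174     ]
```

```bash
cat >> h.py <<'E'
def go(x,y,z,yaw=None):
    "print shift in tool cm and turn deg to reach TCP x,y,z with jaw (tool z) yaw deg"
    s=arm.sense();M=rot(s);d=M.T@(np.array([x,y,z])-s['tool_pos'])*100
    cy=np.degrees(np.arctan2(M[1,2],M[0,2]));t=None if yaw is None else -((yaw-cy+180)%360-180)
    print('t',round(s['time_s'],2),'pos',s['tool_pos'].round(4),'yaw',cy.round(2),'tilt',np.degrees(np.arccos(-M[2,0])).round(2),'open',round(s['opening'],3),'F',s['wrist_force'].round(2),'| shift cm',d.round(2),'turn',t)
E
python3 - <<'E'
from h import *
print('beaker base',onz('top',320,228,0),'dish',onz('top',322,276,.01),'jar',onz('top',485,217,.085),'green',onz('top',441,301,.03))
go(.4424,-.178,.25,-30.5)
E
```

```text
beaker base [0.54515578 0.00505521 0.        ] dish [0.42837039 0.0015251  0.01      ] jar [ 0.55213236 -0.36957455  0.085     ] green [ 0.36616497 -0.27236224  0.03      ]
t 0.1 pos [ 0.198  -0.5391  0.2302] yaw -69.84 tilt 0.13 open 0.999 F [0.75 1.17 0.06] | shift cm [ -1.91  35.39 -25.48] turn -39.34175806210649
```

>>> drive_tool:
  moves:
    - [[-0.3, 1.5, -1.1, -2], [-0.7, 4.5, -3.2, -5], [-1, 8, -5.8, -10], [-1.4, 12, -8.6, -15], [-1.7, 16, -11.5, -20], [-1.9, 20, -14.4, -25], [-1.9, 24, -17.3, -30], [-1.9, 28, -20.2, -34]]
  gripper: 0
  force: 40

```text
time_s: 0.77
tool_pos: [0.3694, -0.2853, 0.2499]
tcp_rot: [0.917, 1.571, 0.295]
wrist_force: [1.4, -0.4, -0.0]
opening: 0.998
```

```bash
python3 - <<'E'
from h import *
go(.4424,-.178,.25,-30.5)
E
```

```text
t 0.77 pos [ 0.3694 -0.2853  0.2499] yaw -35.64 tilt 0.01 open 0.998 F [ 1.42 -0.44 -0.  ] | shift cm [-0.   12.98 -0.32] turn -5.144304635543222
```

>>> drive_tool:
  moves:
    - [[0, 2.5, 0, -2], [0, 5, 0, -4], [0, 7, -0.1, -5], [0, 8, -0.2, -5], [0, 8.5, -0.2, -5], [0, 8.5, -0.2, -5], [0, 8.5, -0.2, -5], [0, 8.5, -0.2, -5]]

```text
time_s: 1.43
tool_pos: [0.4165, -0.2181, 0.2499]
tcp_rot: [-2.098, 1.57, -2.638]
wrist_force: [-0.4, 0.4, 0.2]
opening: 1.001
```

```bash
python3 - <<'E'
from h import *
go(.4424,-.178,.25,-30.5)
save('wrist','w1.png')
E
```

```text
t 1.43 pos [ 0.4165 -0.2181  0.2499] yaw -30.93 tilt 0.03 open 1.001 F [-0.38  0.39  0.2 ] | shift cm [-0.01  4.77  0.16] turn -0.43244269467882646
```

View pics/w1.png

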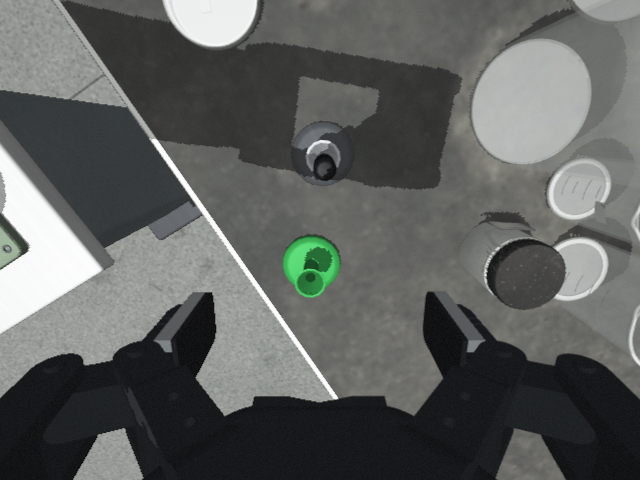

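The wrist picture shows the black handle top at (324,166) inside the holder ring at (324,155), with the green look-alike at (312,270) left alone.

```bash
python3 - <<'E'
from h import *
s=arm.sense();T=wristT(s)
im=cv2.imread('pics/w1.png');g=im.max(2)
m=(g<45).astype(np.uint8); m[:, :290]=0;m[:,360:]=0;m[:135]=0;m[185:]=0
n,l,st,c=cv2.connectedComponentsWithStats(m)
for i in range(1,n):
    if st[i,4]>20: print(st[i],c[i],onz('wrist',*c[i],.172,T))
print('ring',onz('wrist',324,155,.062,T),'base',onz('wrist',322,152,.012,T))
E
```

```text
[314 154  23  27 337] [324.86350148 166.83086053] [ 0.44517382 -0.17564437  0.172     ]
ring [ 0.44645356 -0.17513679  0.062     ] base [ 0.44535133 -0.17408299  0.012     ]
```

>>> drive_tool:
  moves:
    - [[0, 1.2, 0, -0.4], [0, 2.6, 0.1, -0.4], [0, 3.8, 0.1, -0.4], [0, 4.6, 0.2, -0.4], [0, 4.9, 0.2, -0.4], [0, 4.9, 0.2, -0.4], [0, 4.9, 0.2, -0.4], [0, 4.9, 0.2, -0.4]]

```text
time_s: 2.15
tool_pos: [0.4436, -0.1767, 0.25]
tcp_rot: [-1.835, 1.57, -2.367]
wrist_force: [0.4, -0.9, 0.8]
opening: 0.997
```

```bash
python3 - <<'E'
from h import *
go(.444,-.177,.13,-30.5)
T=wristT(arm.sense());im=save('wrist','w2.png');print(proj('wrist',[.444,-.177,.172],T))
s=arm.sense();
g=im.max(2);m=(g<45).astype(np.uint8)
m[300:]=0
n,l,st,c=cv2.connectedComponentsWithStats(m)
for i in range(1,n):
    if st[i,4]>100: print(st[i],c[i],onz('wrist',*c[i],.172,T))
E
```

```text
t 2.15 pos [ 0.4436 -0.1767  0.25  ] yaw -30.48 tilt 0.02 open 0.997 F [ 0.41 -0.91  0.82] | shift cm [12.   -0.    0.06] turn 0.019398997607680712
[321.18320675 245.71292354]
[311 219  21  37 629] [321.12718601 237.44197138] [ 0.44684442 -0.17207815  0.172     ]
[489 288  52  12 300] [511.48 293.89] [ 0.53897598 -0.27311895  0.172     ]
```

View pics/w2.png

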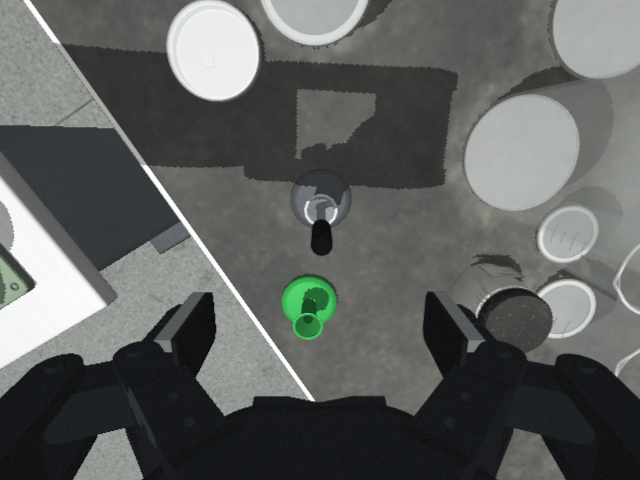

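>>> drive_tool:
  moves:
    - [[1.5, 0, 0.05, 0], [3.5, 0, 0.05, 0], [6, 0, 0.05, 0], [8.5, 0, 0.05, 0], [10.5, 0, 0.05, 0], [11.6, 0, 0.05, 0], [12, 0, 0.05, 0], [12, 0, 0.05, 0]]

```text
time_s: 2.87
tool_pos: [0.4437, -0.1763, 0.1294]
tcp_rot: [-3.123, 1.569, 2.628]
wrist_force: [-0.1, -0.8, 0.4]
opening: 0.998
```

>>> drive_tool:
  moves:
    - [[0, 0, 0, 0], [0, 0, 0, 0], [0, 0, 0, 0], [0, 0, 0, 0], [0, 0, 0, 0], [0, 0, 0, 0], [0, 0, 0, 0], [0, 0, 0, 0]]
  gripper: 1
  force: 50

```text
time_s: 3.53
tool_pos: [0.4447, -0.1766, 0.1306]
tcp_rot: [-0.017, 1.57, -0.548]
wrist_force: [-0.4, 0.6, 2.7]
opening: 0.165
```

```bash
python3 - <<'E'
from h import *
go(.444,-.177,.25,-30.5)
save('wrist','w3.png')
E
```

```text
t 3.53 pos [ 0.4447 -0.1766  0.1306] yaw -30.44 tilt 0.07 open 0.165 F [-0.41  0.58  2.73] | shift cm [-11.94  -0.07  -0.02] turn 0.05890673464386964
```

View pics/w3.png

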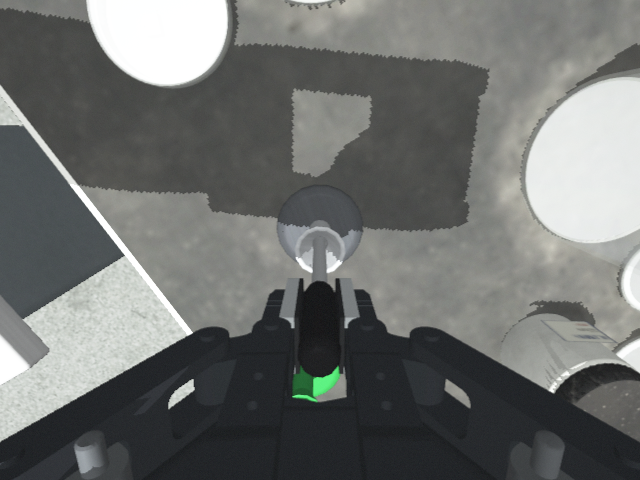

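>>> drive_tool:
  moves:
    - [[-0.6, 0, 0, 0], [-2, 0, 0, 0], [-4, 0, 0, 0], [-6.5, 0, 0, 0], [-9, 0, 0, 0], [-11, 0, 0, 0], [-12, 0, 0, 0], [-12, 0, 0, 0]]

```text
time_s: 4.25
tool_pos: [0.4456, -0.1772, 0.2528]
tcp_rot: [-0.032, 1.565, -0.563]
wrist_force: [0.1, -0.1, -0.4]
opening: 0.165
```

```bash
python3 - <<'E'
from h import *
go(.41,0,.25,-30.5)
go(.4468,.162,.25,-30.5)
a=np.radians(-30.5);ex=np.array([np.cos(a),np.sin(a)]);ey=np.array([-ex[1],ex[0]]);c=np.array([.4235,.1758])
for p in [(312,195),(352,232),(305,248),(248,272),(297,310),(255,335),(205,360),(255,390)]:
    q=onz('top',p[0]/6+200,p[1]/6+230,.018)[:2]-c; print((q@ex*1000).round(1),(q@ey*1000).round(1))
save('wrist','w4.png')
E
```

```text
t 4.25 pos [ 0.4456 -0.1772  0.2528] yaw -30.44 tilt 0.31 open 0.165 F [ 0.09 -0.1  -0.35] | shift cm [  0.21  13.47 -12.05] turn 0.05842678954527969
t 4.25 pos [ 0.4456 -0.1772  0.2528] yaw -30.44 tilt 0.31 open 0.165 F [ 0.09 -0.1  -0.35] | shift cm [  0.18  29.3  -17.08] turn 0.05842678954527969
37.2 10.0
32.6 -11.0
18.0 1.6
-1.1 15.9
-4.2 -8.3
-20.7 0.8
-38.6 12.5
-38.9 -10.3
```

View pics/w4.png

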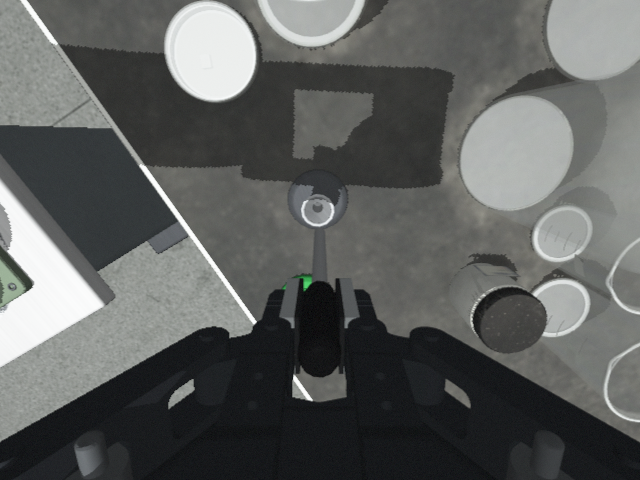

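>>> drive_tool:
  moves:
    - [[0, 0.8, -0.6, 0], [0.1, 2.4, -1.8, 0], [0.1, 4.4, -3.3, 0], [0.2, 6.6, -5, 0], [0.2, 8.8, -6.7, 0], [0.2, 11, -8.3, 0], [0.2, 13, -9.7, 0], [0.2, 15, -11, 0]]

```text
time_s: 4.97
tool_pos: [0.4231, 0.0109, 0.2456]
tcp_rot: [-2.873, 1.566, 2.879]
wrist_force: [-0.1, -0.1, -0.1]
opening: 0.163
```

```bash
python3 - <<'E'
from h import *
go(.4305,.157,.25,-30.5)
E
```

```text
t 4.97 pos [0.4231 0.0109 0.2456] yaw -30.42 tilt 0.29 open 0.163 F [-0.1  -0.11 -0.11] | shift cm [-0.42 12.97 -6.77] turn 0.07663729554468546
```

>>> drive_tool:
  moves:
    - [[-0.1, 1.8, -1, 0], [-0.2, 4, -2, 0], [-0.4, 6.4, -3.3, 0], [-0.4, 8.6, -4.5, 0], [-0.4, 10.5, -5.5, 0], [-0.4, 12, -6.2, 0], [-0.4, 12.7, -6.6, 0], [-0.4, 12.8, -6.7, 0]]

```text
time_s: 5.63
tool_pos: [0.4309, 0.1543, 0.2502]
tcp_rot: [-2.535, 1.567, -3.064]
wrist_force: [-0.4, -0.3, -0.6]
opening: 0.16
```

```bash
python3 - <<'E'
from h import *
go(.4305,.157,.25,-30.5)
save('wrist','w5.png');save('top','t5.png');save('scene','s5.png')
t=cv2.imread('pics/t5.png');cv2.imwrite('pics/t5a.png',cv2.resize(t[200:330,170:320],None,fx=4,fy=4,interpolation=2))
E
```

```text
t 5.63 pos [0.4309 0.1543 0.2502] yaw -30.3 tilt 0.22 open 0.16 F [-0.38 -0.26 -0.58] | shift cm [ 0.02  0.21 -0.17] turn 0.20164014812638698
```

View pics/w5.png

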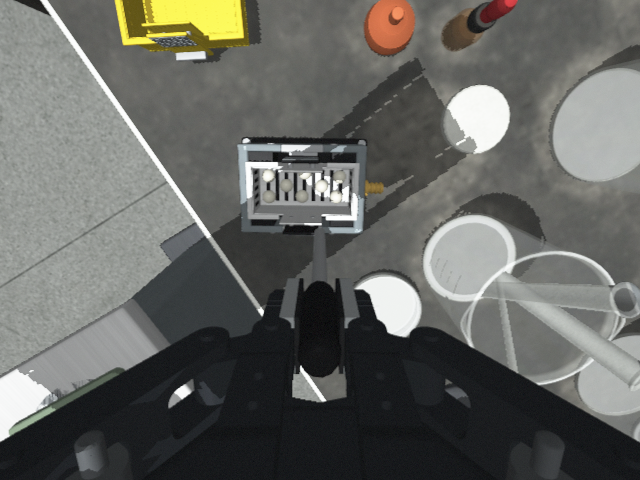

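View pics/s5.png

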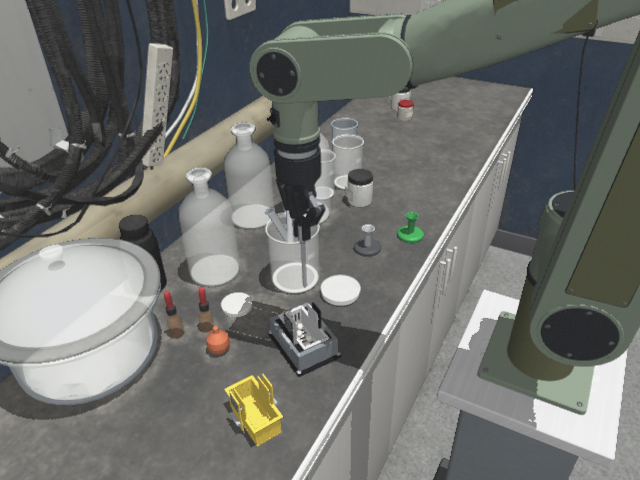

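```bash
python3 - <<'E'
import cv2
t=cv2.imread('pics/w5.png');cv2.imwrite('pics/w5a.png',cv2.resize(t[125:245,230:390],None,fx=5,fy=5,interpolation=2))
E
```

```text
(no output)
```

View pics/w5a.png

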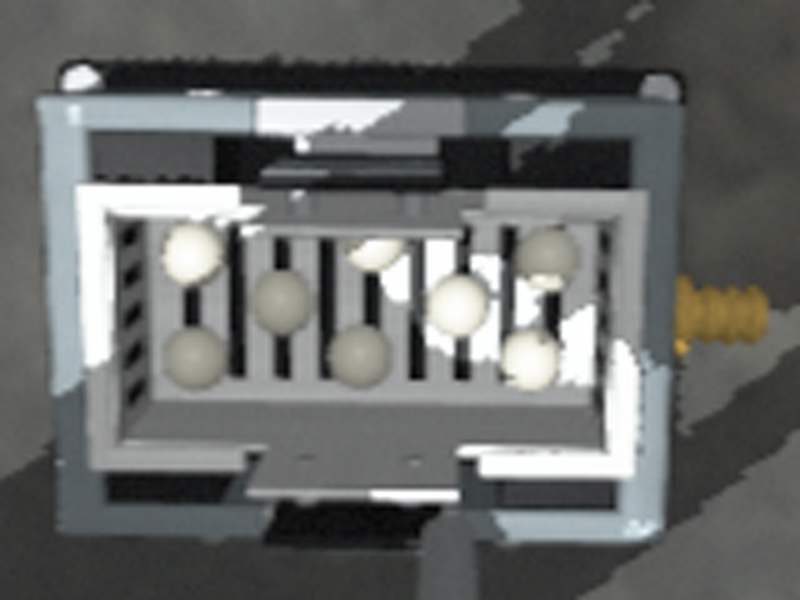

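```bash
python3 - <<'E'
from h import *
s=arm.sense();T=wristT(s)
def c(p,z): return onz('wrist',p[0]/5+230,p[1]/5+125,z,T)
for L,z in(([(38,95),(685,100),(665,540),(58,535)],.05),([(78,185),(648,190),(635,475),(92,470)],.055)):
    A=np.array([c(p,z) for p in L])[:,:2];m=A.mean(0);x=A[1]+A[2]-A[0]-A[3]
    print(m.round(4),[np.linalg.norm(A[i]-A[(i+1)%4]).round(4) for i in range(4)],np.degrees(np.arctan2(x[1],x[0])))
ct=m
a=np.radians(-30.5);ex=np.array([np.cos(a),np.sin(a)]);ey=np.array([-ex[1],ex[0]])
for p in[(192,253),(282,302),(360,355),(195,357),(377,240),(458,305),(530,360),(548,257)]:
    q=c(p,.018)[:2]-ct; print((q@ex*1000).round(1),(q@ey*1000).round(1))
E
```

```text
[0.4256 0.1766] [np.float64(0.1227), np.float64(0.0867), np.float64(0.1233), np.float64(0.0866)] -30.90503709428314
[0.4257 0.1757] [np.float64(0.108), np.float64(0.0555), np.float64(0.1076), np.float64(0.0555)] -30.962763031464622
-38.0 11.2
-19.1 0.8
-2.6 -10.6
-38.2 -11.1
1.3 14.0
18.5 0.2
34.1 -11.7
37.6 10.4
```

```bash
python3 - <<'E'
from h import *
go(.4305,.157,.1315,-30.8)
E
```

```text
t 5.78 pos [0.4318 0.1524 0.2511] yaw -30.45 tilt 0.12 open 0.159 F [-0.31 -0.63 -0.04] | shift cm [11.96  0.35 -0.33] turn 0.3464706669313671
```

>>> drive_tool:
  moves:
    - [[0, 0.2, -0.2, 0.3], [0.5, 0.3, -0.3, 0.3], [1.5, 0.35, -0.3, 0.3], [2.5, 0.35, -0.3, 0.3], [3, 0.35, -0.3, 0.3], [3, 0.35, -0.3, 0.3], [3, 0.35, -0.3, 0.3], [3, 0.35, -0.3, 0.3]]

```text
time_s: 6.45
tool_pos: [0.4319, 0.1575, 0.2221]
tcp_rot: [0.731, 1.571, 0.194]
wrist_force: [1.5, 0.5, -0.1]
opening: 0.159
```

```bash
python3 - <<'E'
from h import *
for i in range(3):
    go(.4305,.157,.1315,-30.8); save('wrist','w6.png')
E
```

```text
t 6.45 pos [0.4319 0.1575 0.2221] yaw -30.75 tilt 0.01 open 0.159 F [ 1.47  0.49 -0.1 ] | shift cm [ 9.06 -0.11 -0.09] turn 0.05093508954001891
t 6.5 pos [0.432  0.1575 0.2224] yaw -30.75 tilt 0.04 open 0.167 F [ 0.03 -0.55  0.08] | shift cm [ 9.09 -0.13 -0.11] turn 0.050807265521996214
t 6.55 pos [0.4321 0.1576 0.2225] yaw -30.74 tilt 0.06 open 0.164 F [-0.04  0.08 -1.01] | shift cm [ 9.1  -0.14 -0.12] turn 0.05668449982471202
```

View pics/w6.png

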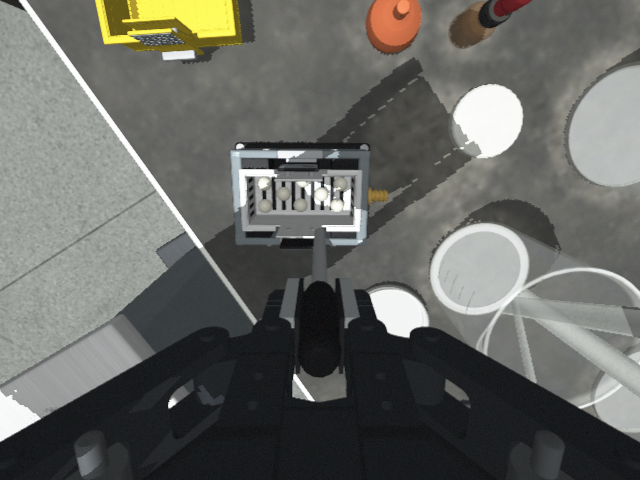

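>>> drive_tool:
  moves:
    - [[0.7, -0.1, -0.1, 0], [1.7, -0.1, -0.1, 0], [2.9, -0.1, -0.1, 0], [4, -0.1, -0.1, 0], [5, -0.1, -0.1, 0], [5.8, -0.1, -0.1, 0], [6, -0.1, -0.1, 0], [6, -0.1, -0.1, 0]]

```text
time_s: 7.27
tool_pos: [0.4296, 0.1571, 0.1609]
tcp_rot: [-2.443, 1.569, -2.98]
wrist_force: [-0.3, -0.1, 0.2]
opening: 0.16
```

```bash
python3 - <<'E'
from h import *
go(.4305,.157,.1315,-30.8); save('wrist','w7.png');im=save('scene','s7.png')
cv2.imwrite('pics/s7a.png',cv2.resize(im[230:390,220:400,::-1],None,fx=3.5,fy=3.5,interpolation=2))
go(.4305,.157,.1315,-30.8);
E
```

```text
t 7.27 pos [0.4296 0.1571 0.1609] yaw -30.75 tilt 0.12 open 0.16 F [-0.32 -0.11  0.22] | shift cm [2.94 0.04 0.08] turn 0.05438340964920485
t 7.37 pos [0.4307 0.1572 0.1623] yaw -30.74 tilt 0.03 open 0.161 F [-0.18  0.17 -0.11] | shift cm [ 3.08 -0.03 -0.01] turn 0.055076514589813996
```

View pics/s7a.png

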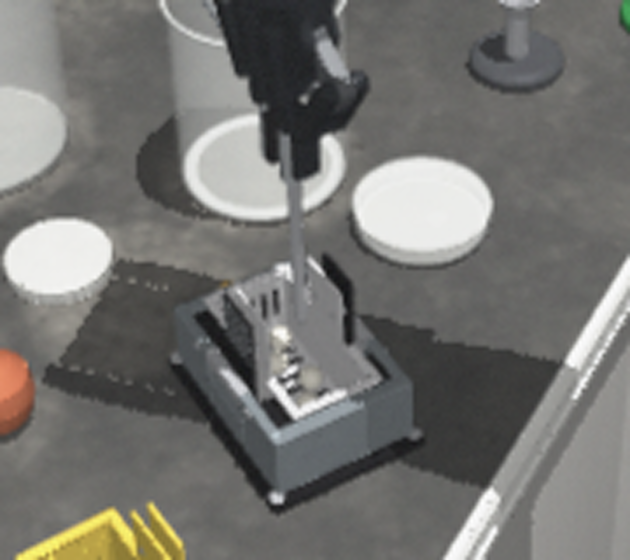

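View pics/w7.png

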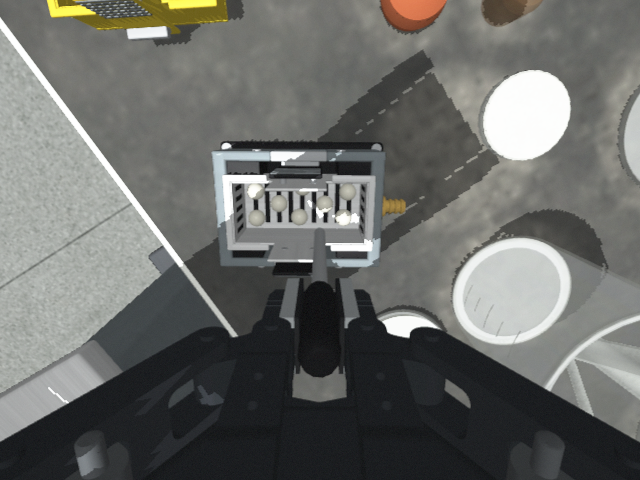

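>>> drive_tool:
  moves:
    - [[0.6, 0, 0, 0], [1.3, 0, 0, 0], [2, 0, 0, 0], [2.5, 0, 0, 0], [2.9, 0, 0, 0], [3.0, 0, 0, 0], [3.0, 0, 0, 0], [3.0, 0, 0, 0]]

```text
time_s: 8.03
tool_pos: [0.4304, 0.1572, 0.1321]
tcp_rot: [1.196, 1.571, 0.66]
wrist_force: [0.2, 0.2, 0.5]
opening: 0.164
```

```bash
python3 - <<'E'
from h import *
go(.4305,.157,.1305,-30.8);
E
```

```text
t 8.03 pos [0.4304 0.1572 0.1321] yaw -30.74 tilt 0.01 open 0.164 F [0.24 0.2  0.45] | shift cm [ 0.16 -0.02  0.02] turn 0.05616072847536202
```

>>> drive_tool:
  moves:
    - [[0.1, 0, 0, 0], [0.15, 0, 0, 0], [0.15, 0.3, 0.3, 0], [0.15, 0.7, 0.7, 0], [0.15, 1.1, 1.1, 0], [0.15, 1.4, 1.4, 0], [0.15, 1.4, 1.4, 0], [0.15, 1.4, 1.4, 0]]

```text
time_s: 8.7
tool_pos: [0.4499, 0.1621, 0.1305]
tcp_rot: [-2.649, 1.571, 3.098]
wrist_force: [0.1, -0.8, -0.3]
opening: 0.16
```

```bash
cat >> h.py <<'E'
def cas():
    s=arm.sense();a=np.radians(-30.8);ex=np.array([np.cos(a),np.sin(a)]);ey=np.array([-ex[1],ex[0]])
    q=s['tool_pos'][:2]-np.array([.4255,.176]);print('cas x,y mm',(q@ex*1000).round(1),(q@ey*1000).round(1),'z',s['tool_pos'][2].round(4))
E
python3 - <<'E'
from h import *
cas();im=save('wrist','w8.png');cas();go(0,0,0)
E
```

```text
cas x,y mm 28.1 0.6 z 0.1305
cas x,y mm 27.8 0.3 z 0.1304
t 8.75 pos [0.4495 0.1621 0.1304] yaw -30.74 tilt 0.03 open 0.162 F [-0.52  0.01 -0.46] | shift cm [ 13.06 -36.9  -30.35] turn None
```

View pics/w8.png

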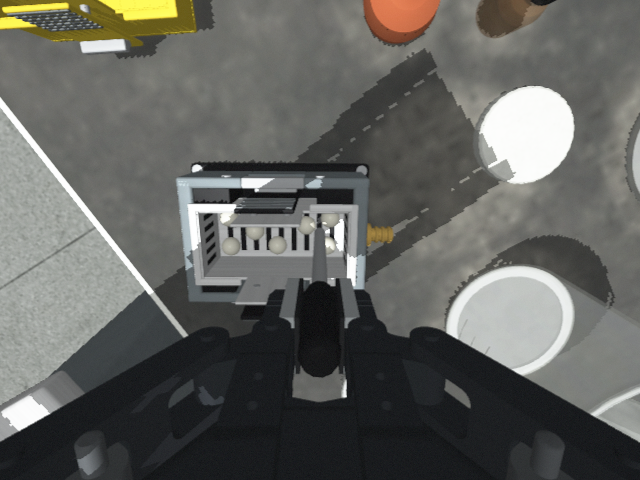

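>>> drive_tool:
  moves:
    - [[0, 0, -0.6, 0], [0, 0, -1.5, 0], [0, 0, -2.5, 0], [0, 0, -3.5, 0], [0, 0, -4.4, 0], [0, 0, -5.1, 0], [0, 0, -5.6, 0], [0, 0, -5.6, 0]]

```text
time_s: 9.42
tool_pos: [0.4034, 0.1902, 0.1318]
tcp_rot: [0.16, 1.563, -0.375]
wrist_force: [4.0, -5.7, 0.6]
opening: 0.164
```

```bash
python3 - <<'E'
from h import *
cas();im=save('wrist','w9.png');cas();go(0,0,0)
E
```

```text
cas x,y mm -26.2 0.8 z 0.1318
cas x,y mm -26.0 0.8 z 0.1319
t 9.47 pos [0.4036 0.19   0.1319] yaw -30.63 tilt 0.44 open 0.162 F [ 4.3  -6.06  0.14] | shift cm [ 12.95 -36.93 -25.15] turn None
```

View pics/w9.png

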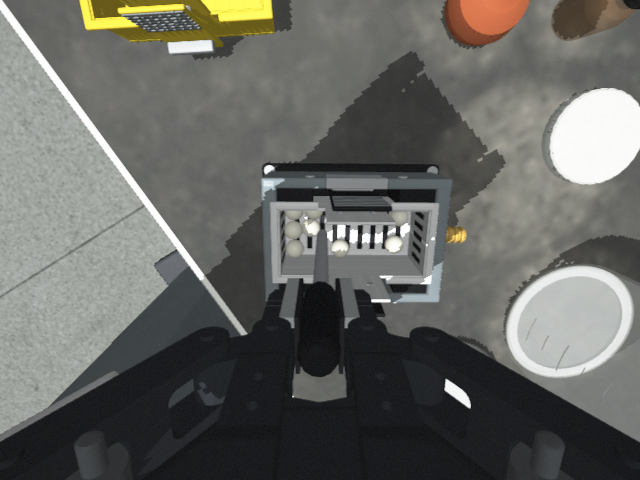

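```bash
python3 - <<'E'
from h import *
s=arm.sense();T=wristT(s)
cv2.imwrite('pics/w9a.png',cv2.resize(cv2.imread('pics/w9.png')[160:310,250:460],None,fx=3.8,fy=3.8,interpolation=2))
ex=np.array([.859,-.512]);
for x in(-30,-26,-22,-18):
    print(x,proj('wrist',[.4255+ex[0]*x/1e3,.176+ex[1]*x/1e3,.016],T)) 
E
```

```text
-30 [313.76970422 231.76709601]
-26 [319.00754916 231.77163513]
-22 [324.24428901 231.77617328]
-18 [329.47992412 231.78071048]
```

View pics/w9a.png

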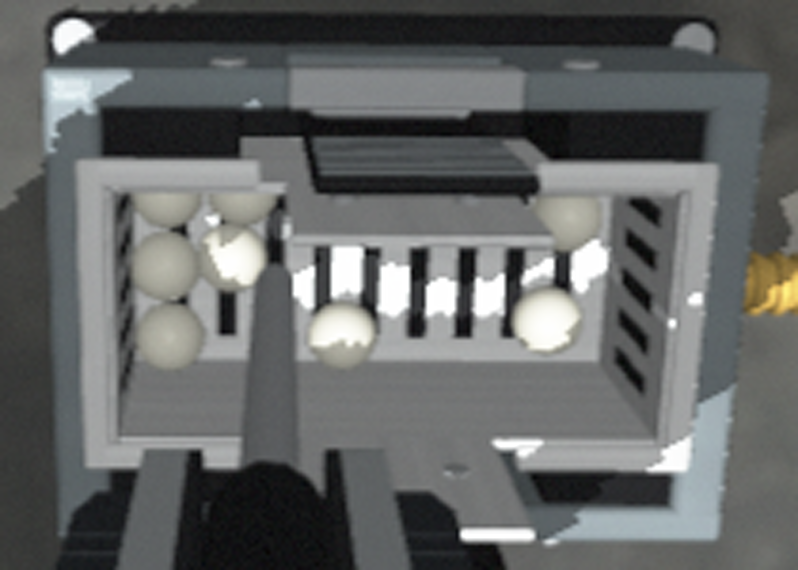

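>>> drive_tool:
  moves:
    - [[0, 0, 0.6, 0], [0, -0.2, 1.5, 0], [0.1, -0.3, 2.5, 0], [0.1, -0.2, 3.5, 0], [0.1, -0.1, 4.3, 0], [0.1, -0.1, 5, 0], [0.1, -0.1, 5.3, 0], [0.1, -0.1, 5.3, 0]]

```text
time_s: 10.13
tool_pos: [0.4471, 0.1623, 0.1294]
tcp_rot: [-2.9, 1.57, 2.845]
wrist_force: [0.9, -0.2, 0.0]
opening: 0.158
```

```bash
python3 - <<'E'
from h import *
cas();im=save('wrist','w10.png');cas();go(0,0,0)
cv2.imwrite('pics/w10a.png',cv2.resize(im[160:310,170:380,::-1],None,fx=3.8,fy=3.8,interpolation=2))
T=wristT(arm.sense())
ex=np.array([.859,-.512]);
for x in(20,24,28):
    print(x,proj('wrist',[.4255+ex[0]*x/1e3,.176+ex[1]*x/1e3,.016],T)) 
E
```

```text
cas x,y mm 25.6 -0.7 z 0.1294
cas x,y mm 25.0 -0.8 z 0.1293
t 10.18 pos [0.4465 0.1625 0.1293] yaw -30.79 tilt 0.04 open 0.164 F [ 0.44  0.98 -1.16] | shift cm [ 12.96 -36.81 -30.03] turn None
20 [313.71224699 230.36764482]
24 [319.00783685 230.36980041]
28 [324.30369592 230.3719561 ]
```

View pics/w10a.png

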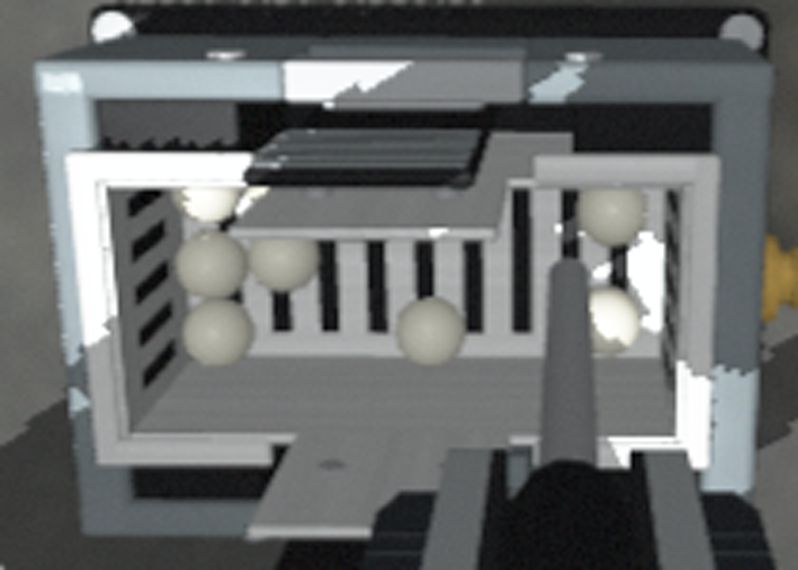

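>>> drive_tool:
  moves:
    - [[-0.1, 0, -0.6, 0], [-0.1, 0, -1.5, 0], [-0.1, 0, -2.5, 0], [-0.1, 0, -3.4, 0], [-0.1, -0.1, -4.2, 0], [-0.1, -0.2, -4.9, 0], [-0.1, -0.2, -5.1, 0], [-0.1, -0.2, -5.1, 0]]

```text
time_s: 10.85
tool_pos: [0.4011, 0.1868, 0.1307]
tcp_rot: [-0.692, 1.569, -1.228]
wrist_force: [0.8, -2.2, 0.4]
opening: 0.162
```

```bash
python3 - <<'E'
from h import *
cas();im=save('wrist','w11.png');cas();go(0,0,0)
cv2.imwrite('pics/w11a.png',cv2.resize(im[160:310,250:460,::-1],None,fx=3.8,fy=3.8,interpolation=2))
E
```

```text
cas x,y mm -26.4 -3.2 z 0.1307
cas x,y mm -26.3 -3.2 z 0.1306
t 10.9 pos [0.4013 0.1867 0.1306] yaw -30.7 tilt 0.08 open 0.165 F [ 0.96 -2.77  0.19] | shift cm [ 13.09 -36.53 -24.99] turn None
```

View pics/w11a.png

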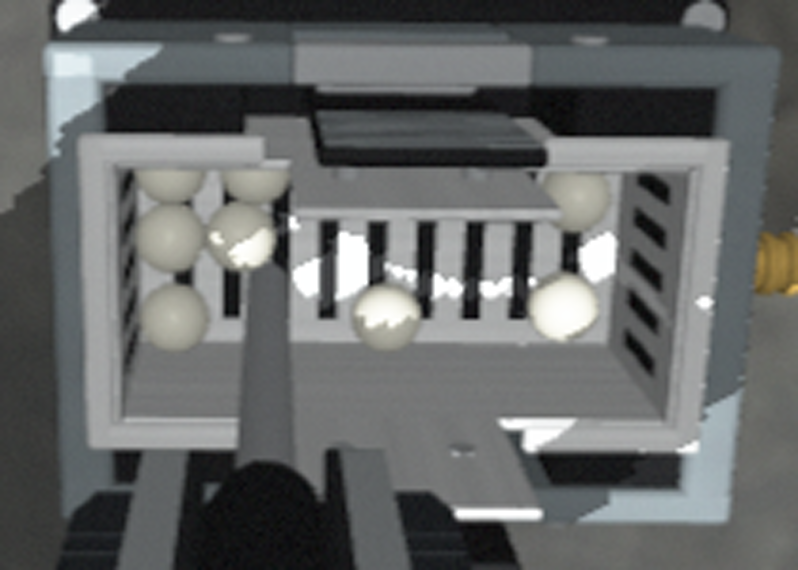

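>>> drive_tool:
  moves:
    - [[0, -0.1, 0.6, 0], [0, -0.2, 1.5, 0], [0, -0.1, 2.5, 0], [0, 0.1, 3.4, 0], [0, 0.2, 4.3, 0], [0, 0.3, 5, 0], [0, 0.3, 5.3, 0], [0, 0.3, 5.3, 0]]

```text
time_s: 11.57
tool_pos: [0.4495, 0.1621, 0.1305]
tcp_rot: [-2.905, 1.571, 2.841]
wrist_force: [0.5, 0.1, 0.0]
opening: 0.16
```

>>> drive_tool:
  moves:
    - [[0, 0.1, -0.6, 0], [0, 0.3, -1.5, 0], [0, 0.4, -2.5, 0], [0, 0.3, -3.4, 0], [0, 0.1, -4.2, 0], [0, -0.2, -4.8, 0], [0, -0.2, -5, 0], [0, -0.2, -5, 0]]

```text
time_s: 12.23
tool_pos: [0.4041, 0.1862, 0.1307]
tcp_rot: [-0.539, 1.57, -1.074]
wrist_force: [-0.1, -0.7, -0.9]
opening: 0.162
```

```bash
python3 - <<'E'
from h import *
cas();im=save('wrist','w12.png');cas();go(0,0,0)
cv2.imwrite('pics/w12a.png',cv2.resize(im[160:310,250:460,::-1],None,fx=3.8,fy=3.8,interpolation=2))
E
```

```text
cas x,y mm -23.6 -2.2 z 0.1307
cas x,y mm -23.3 -2.0 z 0.1307
t 12.28 pos [0.4045 0.1862 0.1307] yaw -30.72 tilt 0.04 open 0.162 F [ 0.21 -1.   -1.  ] | shift cm [ 13.07 -36.67 -25.27] turn None
```

View pics/w12a.png

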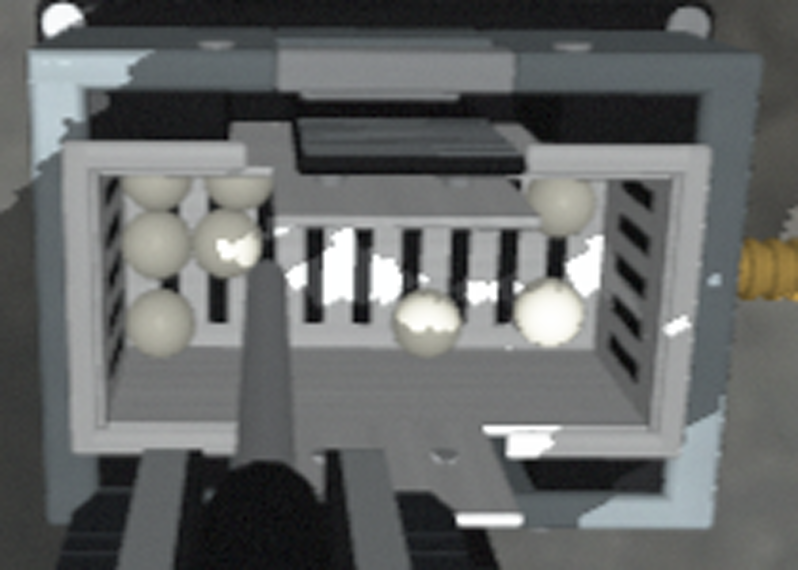

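>>> drive_tool:
  moves:
    - [[0, 0, 0.6, 0], [0, 0, 1.5, 0], [0, 0.1, 2.5, 0], [0, 0.2, 3.4, 0], [0, 0.2, 4.2, 0], [0, 0.2, 4.9, 0], [0, 0.2, 5.1, 0], [0, 0.2, 5.1, 0]]

```text
time_s: 12.95
tool_pos: [0.4502, 0.1616, 0.1304]
tcp_rot: [-2.875, 1.571, 2.87]
wrist_force: [-0.0, 0.3, 0.0]
opening: 0.16
```

```bash
python3 - <<'E'
from h import *
cas();im=save('wrist','w13.png');cas();go(.4445,-.1766,.25,-30.8)
cv2.imwrite('pics/w13a.png',cv2.resize(im[160:310,170:380,::-1],None,fx=3.8,fy=3.8,interpolation=2))
E
```

```text
cas x,y mm 28.6 0.2 z 0.1304
cas x,y mm 28.0 0.2 z 0.1304
t 13.0 pos [0.4496 0.1618 0.1304] yaw -30.78 tilt 0.04 open 0.163 F [ 0.3   0.04 -0.58] | shift cm [-11.97 -29.34  16.87] turn 0.018282292786977905
```

View pics/w13a.png

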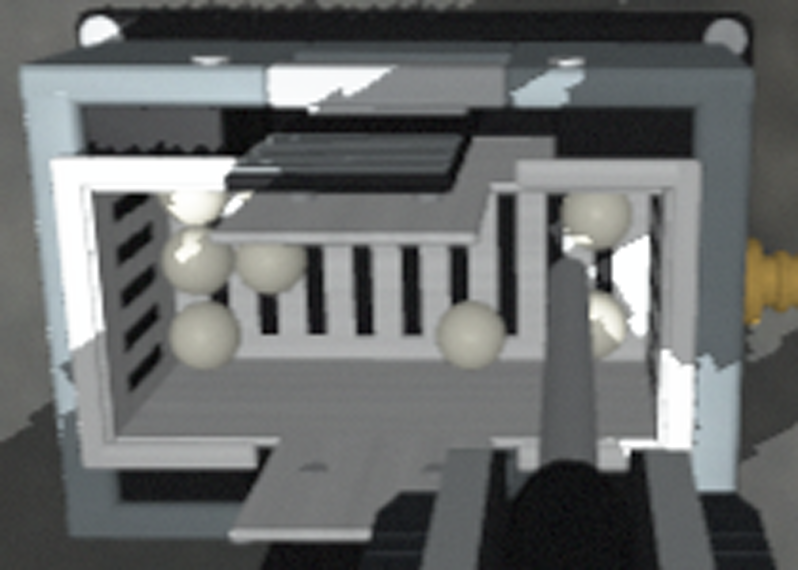

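>>> drive_tool:
  moves:
    - [[-0.6, 0, 0, 0], [-2, 0, 0, 0], [-4, 0, 0, 0], [-6.5, 0, 0, 0], [-9, 0, 0, 0], [-11, 0, 0, 0], [-12, 0, 0, 0], [-12, 0, 0, 0]]

```text
time_s: 13.67
tool_pos: [0.451, 0.1626, 0.2538]
tcp_rot: [0.716, 1.564, 0.18]
wrist_force: [0.5, -0.5, -0.7]
opening: 0.164
```

```bash
python3 - <<'E'
from h import *
go(.425,0.0,.25,-30.8)
E
```

```text
t 13.67 pos [0.451  0.1626 0.2538] yaw -30.71 tilt 0.37 open 0.164 F [ 0.46 -0.46 -0.71] | shift cm [  0.34 -15.31   6.07] turn 0.09102143377970151
```

>>> drive_tool:
  moves:
    - [[0, -0.8, 0.3, 0], [0.1, -2.4, 0.9, 0], [0.2, -4.4, 1.7, 0], [0.3, -6.7, 2.6, 0], [0.3, -9, 3.5, 0], [0.3, -11.2, 4.4, 0], [0.3, -13.4, 5.3, 0], [0.3, -15.3, 6.1, 0]]

```text
time_s: 14.33
tool_pos: [0.4215, -0.002, 0.2451]
tcp_rot: [-2.694, 1.566, 3.052]
wrist_force: [0.4, -0.5, 0.5]
opening: 0.164
```

```bash
python3 - <<'E'
from h import *
go(.4445,-.1766,.25,-30.8)
E
```

```text
t 14.33 pos [ 0.4215 -0.002   0.2451] yaw -30.76 tilt 0.27 open 0.164 F [ 0.43 -0.52  0.54] | shift cm [ -0.51 -13.83  10.9 ] turn 0.03792405581006619
```

>>> drive_tool:
  moves:
    - [[-0.2, -1.9, 1.4, 0], [-0.4, -4.3, 3.3, 0], [-0.5, -6.9, 5.3, 0], [-0.5, -9.2, 7.2, 0], [-0.5, -11.3, 8.9, 0], [-0.5, -12.9, 10.2, 0], [-0.5, -13.6, 10.8, 0], [-0.5, -13.7, 10.9, 0]]

```text
time_s: 15.0
tool_pos: [0.4462, -0.1752, 0.2506]
tcp_rot: [-3.094, 1.567, 2.65]
wrist_force: [-0.2, 0.0, -0.8]
opening: 0.162
```

>>> drive_tool:
  moves:
    - [[0, 0, 0, 0], [0, 0, 0, 0], [0, 0, 0, 0], [0, 0, 0, 0], [0, 0, 0, 0], [0, 0, 0, 0], [0, 0, 0, 0], [0, 0, 0, 0]]

```text
time_s: 15.67
tool_pos: [0.4474, -0.1739, 0.2526]
tcp_rot: [0.063, 1.571, -0.474]
wrist_force: [-0.2, 0.2, -1.0]
opening: 0.158
```

```bash
python3 - <<'E'
from h import *
go(.4445,-.1766,.23,-30.8)
im=save('wrist','w14.png');sc=save('scene','s14.png');tp=save('top','t14.png')
go(.4445,-.1766,.23,-30.8)
a=cv2.resize(im[120:300,230:410,::-1],(400,400),interpolation=2);b=cv2.resize(sc[150:270,310:430,::-1],(400,400),interpolation=2)
cv2.imwrite('pics/c14.png',np.hstack([a,b]))
E
```

```text
t 15.67 pos [ 0.4474 -0.1739  0.2526] yaw -30.72 tilt 0.01 open 0.158 F [-0.17  0.22 -1.02] | shift cm [ 2.26 -0.38 -0.11] turn 0.08022460619920935
t 15.82 pos [ 0.4474 -0.1741  0.2526] yaw -30.74 tilt 0.01 open 0.16 F [ 0.36 -0.08 -0.29] | shift cm [ 2.26 -0.37 -0.12] turn 0.05688554459911188
```

View pics/c14.png

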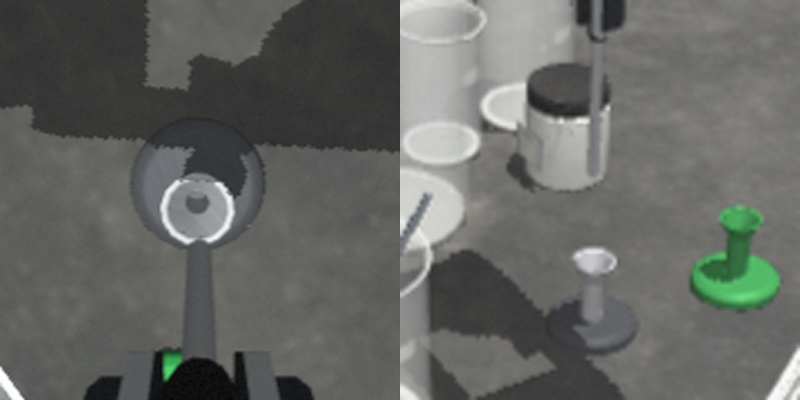

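>>> drive_tool:
  moves:
    - [[0.2, -0.2, -0.1, 0], [0.8, -0.4, -0.1, 0], [1.8, -0.4, -0.1, 0], [2.9, -0.4, -0.1, 0], [3.9, -0.4, -0.1, 0], [4.7, -0.4, -0.1, 0], [5, -0.4, -0.1, 0], [5, -0.4, -0.1, 0]]

```text
time_s: 16.48
tool_pos: [0.4436, -0.1765, 0.2009]
tcp_rot: [3.118, 1.568, 2.581]
wrist_force: [-0.8, -0.2, -0.5]
opening: 0.158
```

```bash
python3 - <<'E'
from h import *
go(.4446,-.1766,.2,-30.8)
im=save('wrist','w15.png');sc=save('scene','s15.png');tp=save('top','t15.png')
go(.4446,-.1766,.2,-30.8)
a=cv2.resize(im[120:300,230:410,::-1],(400,400),interpolation=2);b=cv2.resize(sc[150:270,310:430,::-1],(400,400),interpolation=2)
cv2.imwrite('pics/c15.png',np.hstack([a,b]))
E
```

```text
t 16.48 pos [ 0.4436 -0.1765  0.2009] yaw -30.74 tilt 0.18 open 0.158 F [-0.84 -0.21 -0.46] | shift cm [0.09 0.04 0.09] turn 0.05708100877276934
t 16.63 pos [ 0.4449 -0.1772  0.2029] yaw -30.74 tilt 0.05 open 0.164 F [ 0.39  0.1  -0.52] | shift cm [ 0.29  0.04 -0.05] turn 0.061222513570328374
```

View pics/c15.png

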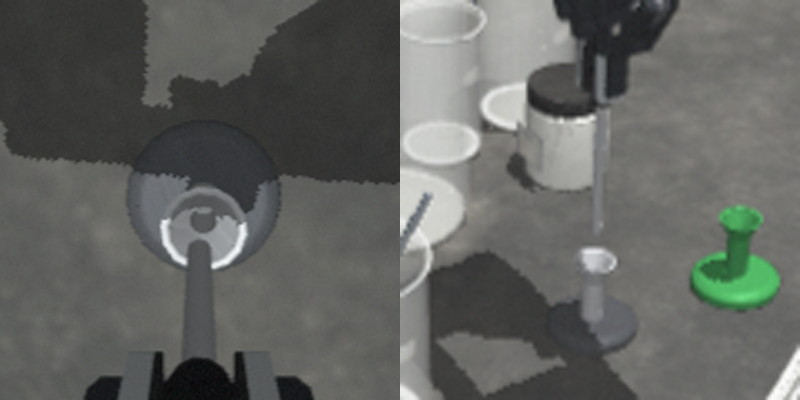

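>>> drive_tool:
  moves:
    - [[0.5, 0, 0, 0], [1.2, 0, 0, 0], [1.9, 0, 0, 0], [2.6, 0, 0, 0], [3.3, 0, 0, 0], [4, 0, 0, 0], [4.5, 0, 0, 0], [4.5, 0, 0, 0]]

```text
time_s: 17.3
tool_pos: [0.444, -0.1766, 0.156]
tcp_rot: [2.966, 1.569, 2.429]
wrist_force: [0.2, -0.4, -0.4]
opening: 0.162
```

```bash
python3 - <<'E'
from h import *
go(.4446,-.1766,.131,-30.8)
im=save('wrist','w16.png');sc=save('scene','s16.png')
go(.4446,-.1766,.131,-30.8)
a=cv2.resize(im[120:300,230:410,::-1],(400,400),interpolation=2);b=cv2.resize(sc[150:270,310:430,::-1],(400,400),interpolation=2)
cv2.imwrite('pics/c16.png',np.hstack([a,b]))
E
```

```text
t 17.3 pos [ 0.444  -0.1766  0.156 ] yaw -30.75 tilt 0.11 open 0.162 F [ 0.19 -0.39 -0.45] | shift cm [2.5  0.03 0.06] turn 0.05277187898801117
t 17.4 pos [ 0.4444 -0.1769  0.1573] yaw -30.74 tilt 0.04 open 0.162 F [-1.24 -0.21 -0.97] | shift cm [2.63 0.04 0.  ] turn 0.059552662867105255
```

View pics/c16.png

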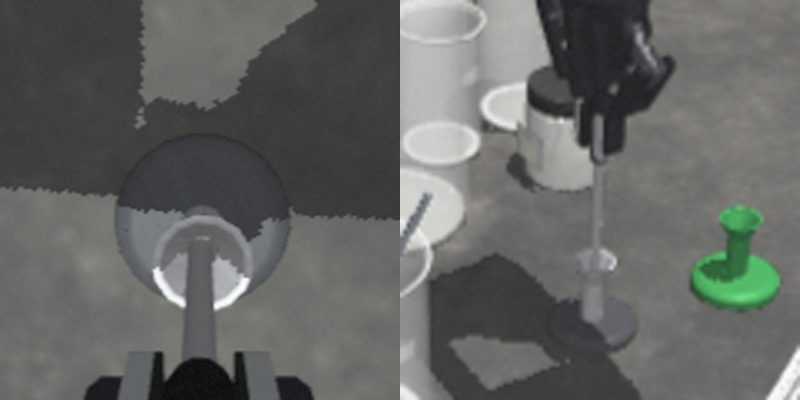

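No contact force, so the foot has entered the throat. I lower it the rest of the way.

>>> drive_tool:
  moves:
    - [[0.3, 0, 0, 0], [0.8, 0, 0, 0], [1.3, 0, 0, 0], [1.8, 0, 0, 0], [2.2, 0, 0, 0], [2.5, 0, 0, 0], [2.5, 0, 0, 0], [2.5, 0, 0, 0]]

```text
time_s: 18.07
tool_pos: [0.4443, -0.177, 0.1323]
tcp_rot: [-3.088, 1.57, 2.659]
wrist_force: [0.3, -0.1, 0.1]
opening: 0.161
```

```bash
python3 - <<'E'
from h import *
im=save('wrist','w17.png')
go(.4446,-.1766,.13,-30.8)
E
```

```text
t 18.12 pos [ 0.4445 -0.177   0.1325] yaw -30.74 tilt 0.01 open 0.162 F [-0.35 -0.73 -0.88] | shift cm [ 0.25  0.04 -0.01] turn 0.056663486174727495
```

Foot is within 2 mm of the bore floor. I go down 2 mm more, then open.

>>> drive_tool:
  moves:
    - [[0.1, 0, 0, 0], [0.15, 0, 0, 0], [0.2, 0, 0, 0], [0.2, 0, 0, 0], [0.2, 0, 0, 0], [0.2, 0, 0, 0], [0.2, 0, 0, 0], [0.2, 0, 0, 0]]

```text
time_s: 18.78
tool_pos: [0.4446, -0.1771, 0.1307]
tcp_rot: [0.066, 1.571, -0.471]
wrist_force: [0.1, 0.2, 0.9]
opening: 0.163
```

>>> drive_tool:
  moves:
    - [[0, 0, 0, 0], [0, 0, 0, 0], [0, 0, 0, 0], [0, 0, 0, 0], [0, 0, 0, 0], [0, 0, 0, 0], [0, 0, 0, 0], [0, 0, 0, 0]]
  gripper: 0

```text
time_s: 19.45
tool_pos: [0.4445, -0.177, 0.1305]
tcp_rot: [-0.159, 1.571, -0.695]
wrist_force: [0.2, 0.1, -0.4]
opening: 1.002
```

```bash
python3 - <<'E'
from h import *
im=save('wrist','w18.png')
go(.4446,-.1766,.25,-30.8)
E
```

```text
t 19.5 pos [ 0.4445 -0.177   0.1305] yaw -30.74 tilt 0.0 open 0.997 F [-0.07 -0.03 -0.2 ] | shift cm [-1.195e+01  4.000e-02 -1.000e-02] turn 0.05749764941222679
```

View pics/w18.png

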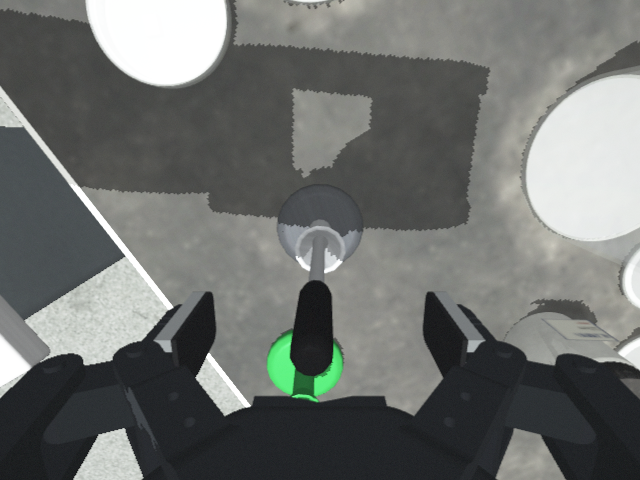

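>>> drive_tool:
  moves:
    - [[-0.6, 0, 0, 0], [-2, 0, 0, 0], [-4, 0, 0, 0], [-6.5, 0, 0, 0], [-9, 0, 0, 0], [-10.5, 0, 0, 0], [-11, 0, 0, 0], [-11, 0, 0, 0]]

```text
time_s: 20.17
tool_pos: [0.4455, -0.1776, 0.2425]
tcp_rot: [-0.027, 1.567, -0.563]
wrist_force: [0.0, -0.9, 0.1]
opening: 1.001
```

```bash
python3 - <<'E'
from h import *
im=save('scene','s19.png');w=save('wrist','w19.png')
go(.425,0,.25,59.2);go(.4255,.176,.25,59.2)
a=cv2.resize(w[120:300,230:410,::-1],(400,400),interpolation=2);b=cv2.resize(im[150:270,310:430,::-1],(400,400),interpolation=2)
cv2.imwrite('pics/c19.png',np.hstack([a,b]))
E
```

```text
t 20.27 pos [ 0.4439 -0.1767  0.2397] yaw -30.74 tilt 0.08 open 0.996 F [-1.19  0.51 -0.85] | shift cm [ -1.02  14.22 -10.66] turn -89.94354541615206
t 20.27 pos [ 0.4439 -0.1767  0.2397] yaw -30.74 tilt 0.08 open 0.996 F [-1.19  0.51 -0.85] | shift cm [ -1.    29.37 -19.62] turn -89.94354541615206
```

View pics/c19.png

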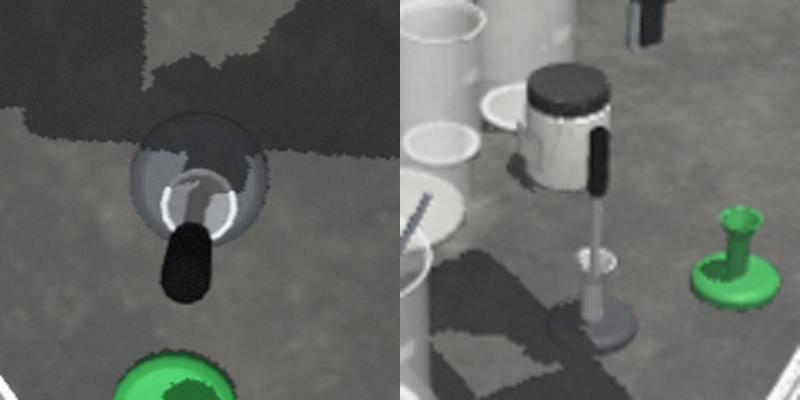

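>>> drive_tool:
  moves:
    - [[-0.1, 0.8, -0.6, -3], [-0.3, 2.4, -1.8, -9], [-0.5, 4.4, -3.3, -15], [-0.8, 6.4, -4.8, -21], [-1, 8.4, -6.3, -27], [-1, 10.4, -7.8, -33], [-1, 12.4, -9.3, -39], [-1, 14.2, -10.6, -45]]

```text
time_s: 20.93
tool_pos: [0.4243, 0.0008, 0.2485]
tcp_rot: [2.617, 1.567, 2.871]
wrist_force: [0.3, 0.2, 0.0]
opening: 0.999
```

```bash
python3 - <<'E'
from h import *
go(.4255,.176,.25,59.2)
E
```

```text
t 20.93 pos [0.4243 0.0008 0.2485] yaw 14.56 tilt 0.23 open 0.999 F [0.31 0.2  0.02] | shift cm [-0.13 16.93  4.51] turn -44.641564683509586
```

>>> drive_tool:
  moves:
    - [[0, 2, 0.5, -6], [-0.1, 4.5, 1.2, -13], [-0.1, 7.5, 2, -20], [-0.1, 10.5, 2.8, -27], [-0.1, 13.2, 3.5, -33], [-0.1, 15.4, 4.1, -39], [-0.1, 16.6, 4.4, -44], [-0.1, 16.9, 4.5, -44.6]]

```text
time_s: 21.6
tool_pos: [0.4265, 0.1758, 0.2495]
tcp_rot: [2.142, 1.567, -3.109]
wrist_force: [-1.3, 0.3, -0.2]
opening: 0.999
```

>>> drive_tool:
  moves:
    - [[0, 0, 0, 0], [0, 0, 0, 0], [0, 0, 0, 0], [0, 0, 0, 0], [0, 0, 0, 0], [0, 0, 0, 0], [0, 0, 0, 0], [0, 0, 0, 0]]

```text
time_s: 22.27
tool_pos: [0.428, 0.1739, 0.2516]
tcp_rot: [-0.922, 1.571, 0.105]
wrist_force: [-0.0, 0.7, -0.1]
opening: 1.006
```

```bash
python3 - <<'E'
from h import *
go(.4255,.176,.25,59.2)
T=wristT(arm.sense());np.save('T20.npy',T)
w=save('wrist','w20.png');s=save('scene','s20.png')
go(.4255,.176,.25,59.2)
E
```

```text
t 22.27 pos [0.428  0.1739 0.2516] yaw 58.82 tilt 0.01 open 1.006 F [-0.01  0.68 -0.15] | shift cm [0.16 0.33 0.05] turn -0.37695878645374137
t 22.37 pos [0.428  0.174  0.2516] yaw 58.84 tilt 0.01 open 1.0 F [-0.15  1.15  0.34] | shift cm [0.16 0.32 0.04] turn -0.3592639965438309
```

View pics/w20.png

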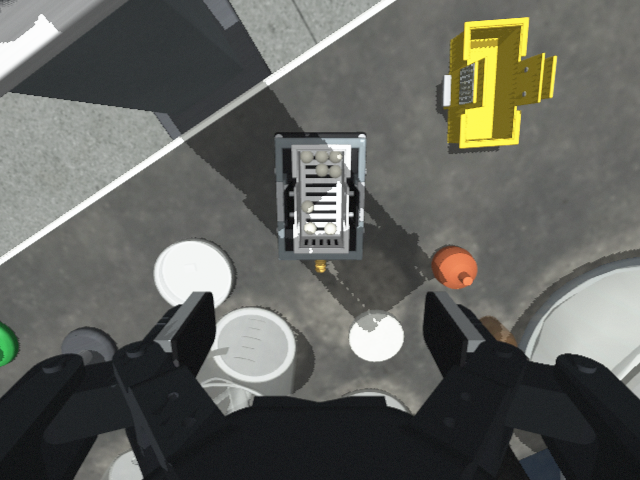

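View pics/s20.png

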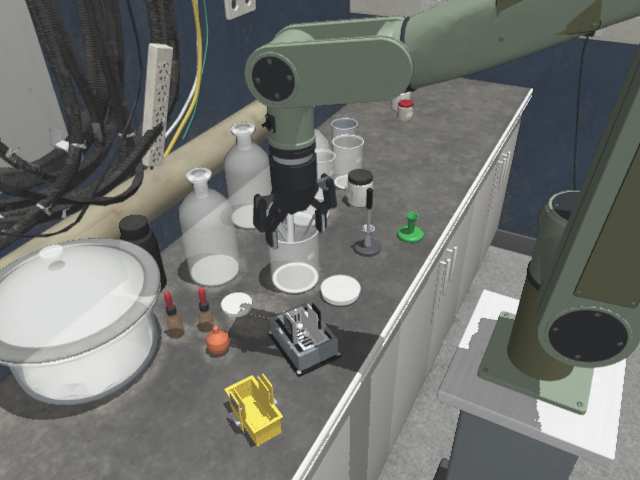

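```bash
python3 - <<'E'
import cv2
cv2.imwrite('pics/w20a.png',cv2.resize(cv2.imread('pics/w20.png')[120:280,260:380],None,fx=3.75*1,fy=3.75,interpolation=2))
E
```

```text
(no output)
```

View pics/w20a.png

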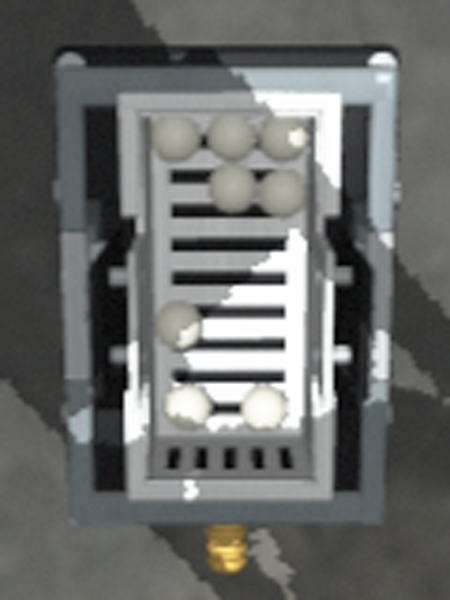

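```bash
python3 - <<'E'
from h import *
T=np.load('T20.npy')
def c(p,z): return onz('wrist',p[0]/3.75+260,p[1]/3.75+120,z,T)
for L,z in(([(55,65),(398,65),(385,523),(72,523)],.05),([(118,93),(340,93),(332,500),(128,500)],.055)):
    A=np.array([c(p,z) for p in L])[:,:2];m=A.mean(0);x=A[2]+A[3]-A[0]-A[1]
    print(m.round(4),[np.linalg.norm(A[i]-A[(i+1)%4]).round(4) for i in range(4)],np.degrees(np.arctan2(x[1],x[0])))
# catches outer faces at top z=.092
print(c((92,310),.092),c((370,310),.092),(c((92,310),.092)+c((370,310),.092))/2)
E
```

```text
[0.4239 0.1797] [np.float64(0.0864), np.float64(0.1225), np.float64(0.0868), np.float64(0.1224)] -30.865969084728842
[0.4234 0.1805] [np.float64(0.0554), np.float64(0.1073), np.float64(0.0555), np.float64(0.1073)] -30.950561119927592
[0.40180356 0.1558944  0.092     ] [0.43531005 0.21120862 0.092     ] [0.4185568  0.18355151 0.092     ]
```

```bash
python3 - <<'E'
from h import *
go(.4246,.178,.15,59.1)
E
```

```text
t 22.37 pos [0.428  0.174  0.2516] yaw 58.84 tilt 0.01 open 1.0 F [-0.15  1.15  0.34] | shift cm [10.16  0.5   0.17] turn -0.2592639965438366
```

>>> drive_tool:
  moves:
    - [[0.8, 0.2, 0.1, -0.3], [2.4, 0.4, 0.2, -0.3], [4.5, 0.5, 0.2, -0.3], [6.6, 0.5, 0.2, -0.3], [8.5, 0.5, 0.2, -0.3], [9.8, 0.5, 0.2, -0.3], [10.2, 0.5, 0.2, -0.3], [10.2, 0.5, 0.2, -0.3]]

```text
time_s: 23.03
tool_pos: [0.4233, 0.1782, 0.1478]
tcp_rot: [2.307, 1.567, -2.943]
wrist_force: [0.0, 0.1, 0.3]
opening: 0.998
```

>>> drive_tool:
  moves:
    - [[0, 0, 0, 0], [0, 0, 0, 0], [0, 0, 0, 0], [0, 0, 0, 0], [0, 0, 0, 0], [0, 0, 0, 0], [0, 0, 0, 0], [0, 0, 0, 0]]

```text
time_s: 23.7
tool_pos: [0.4247, 0.1784, 0.1496]
tcp_rot: [-0.749, 1.571, 0.283]
wrist_force: [-0.6, 0.4, -0.2]
opening: 0.999
```

```bash
python3 - <<'E'
from h import *
go(.4246,.178,.055,59.1)
T=wristT(arm.sense());np.save('T21.npy',T)
w=save('wrist','w21.png')
go(.4246,.178,.055,59.1)
E
```

```text
t 23.7 pos [0.4247 0.1784 0.1496] yaw 59.16 tilt 0.01 open 0.999 F [-0.63  0.36 -0.23] | shift cm [ 9.46 -0.01 -0.04] turn 0.055638597263452994
t 23.75 pos [0.4247 0.1784 0.1496] yaw 59.15 tilt 0.0 open 1.003 F [-0.19 -1.06  0.31] | shift cm [ 9.46 -0.01 -0.04] turn 0.05333508274077303
```

View pics/w21.png

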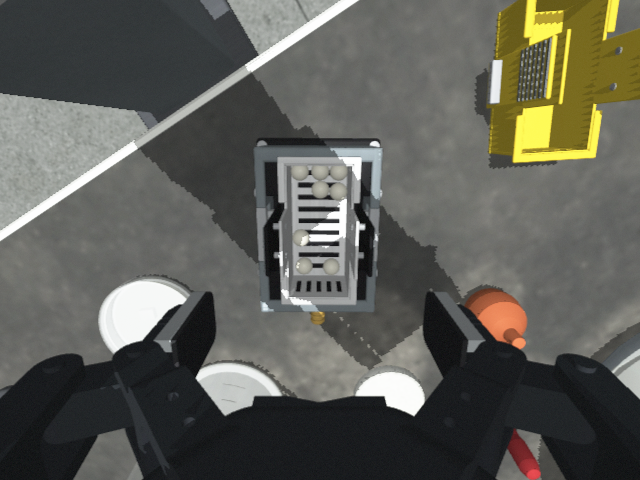

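```bash
python3 - <<'E'
from h import *
T=np.load('T21.npy');s=arm.sense();M=rot(s)
im=cv2.imread('pics/w21.png');cv2.imwrite('pics/w21a.png',cv2.resize(im[125:325,230:410],None,fx=3,fy=3,interpolation=2))
for z in(.05,.055,.09): print(z,[(M.T@(onz('wrist',u,230,z,T)-s['tool_pos']))[2].round(4) for u in(317,318,319,320,321)])
E
```

```text
0.05 [np.float64(-0.0004), np.float64(0.0003), np.float64(0.001), np.float64(0.0017), np.float64(0.0025)]
0.055 [np.float64(-0.0004), np.float64(0.0003), np.float64(0.001), np.float64(0.0017), np.float64(0.0024)]
0.09 [np.float64(-0.0002), np.float64(0.0004), np.float64(0.001), np.float64(0.0016), np.float64(0.0022)]
```

View pics/w21a.png

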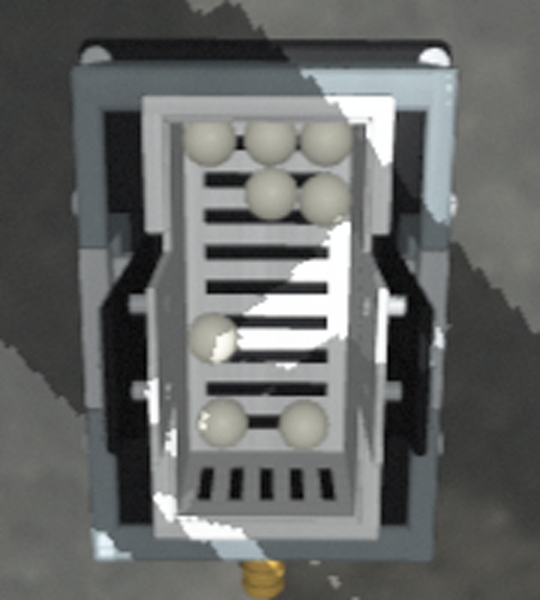

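>>> drive_tool:
  moves:
    - [[0.6, 0, 0, 0], [1.6, 0, 0, 0], [2.8, 0, 0, 0], [4, 0, 0, 0], [5.2, 0, 0, 0], [6.2, 0, 0, 0], [6.8, 0, 0, 0], [7, 0, 0, 0]]

```text
time_s: 24.42
tool_pos: [0.4234, 0.1781, 0.0778]
tcp_rot: [2.333, 1.568, -2.918]
wrist_force: [-0.3, -0.2, -1.1]
opening: 0.998
```

```bash
python3 - <<'E'
from h import *
go(.4246,.178,.055,59.1)
w=save('wrist','w22.png');s=save('scene','s22.png')
cv2.imwrite('pics/s22a.png',cv2.resize(s[200:390,220:400,::-1],None,fx=3,fy=3,interpolation=2))
go(.4246,.178,.055,59.1)
E
```

```text
t 24.42 pos [0.4234 0.1781 0.0778] yaw 59.16 tilt 0.19 open 0.998 F [-0.31 -0.17 -1.14] | shift cm [ 2.28 -0.11  0.06] turn 0.05619825672755496
t 24.52 pos [0.4244 0.1783 0.079 ] yaw 59.15 tilt 0.06 open 1.001 F [ 0.26  0.12 -0.1 ] | shift cm [ 2.4  -0.04 -0.01] turn 0.054618401300672303
```

View pics/w22.png

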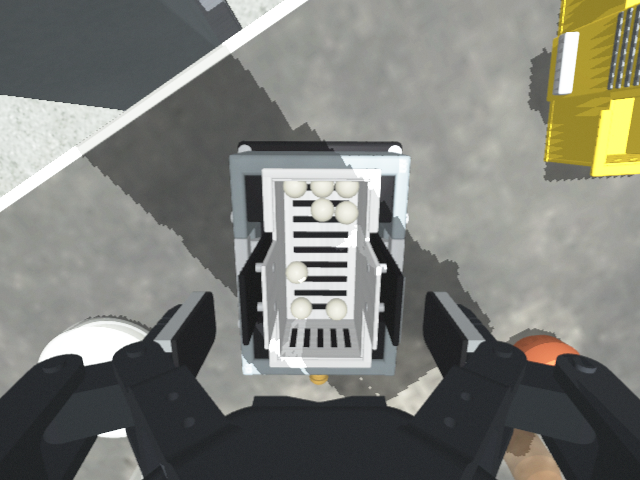

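View pics/s22a.png

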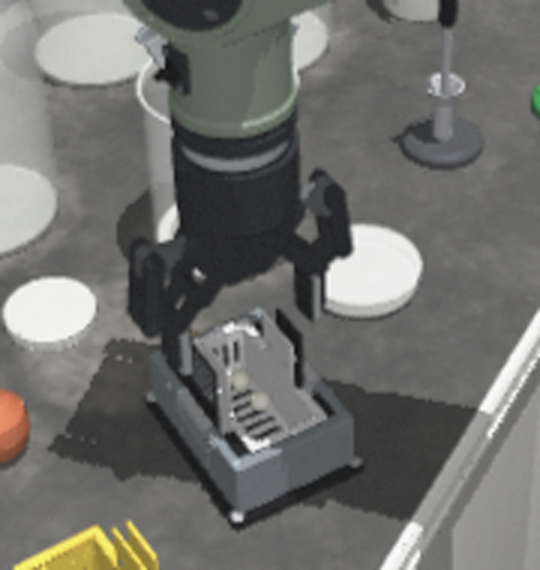

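```bash
python3 - <<'E'
from h import *
s=arm.sense();T=wristT(s);M=rot(s);p=s['tool_pos']
for sg in(-1,1):
  for off in(-16,0,16):
    q=p+M[:,2]*sg*.0335+M[:,1]*off/1000;q[2]=.092;print(sg,off,proj('wrist',q,T).round(1))
for off in(-54,54):
    q=p+M[:,1]*off/1000;q[2]=.055;print('lip end',off,proj('wrist',q,T).round(1))
cv2.imwrite('pics/w22a.png',cv2.resize(cv2.imread('pics/w22.png')[130:400,200:440],None,fx=2.2,fy=2.2,interpolation=2))
E
```

```text
-1 -16 [237.8 346.9]
-1 0 [235.3 312.8]
-1 16 [232.7 276.6]
1 -16 [396.2 346.8]
1 0 [398.5 312.7]
1 16 [401.  276.5]
lip end -54 [317.4 368.1]
lip end 54 [317.1 170.8]
```

View pics/w22a.png

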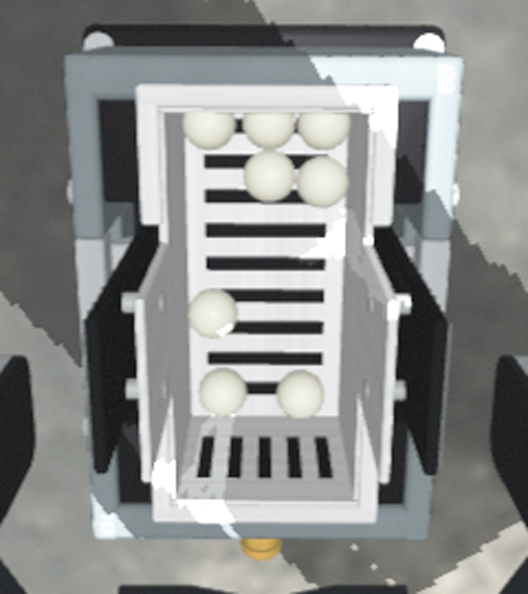

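>>> drive_tool:
  moves:
    - [[0.3, 0, 0.1, 0], [0.8, 0, 0.1, 0], [1.3, 0, 0.1, 0], [1.7, 0, 0.1, 0], [2.1, 0, 0.1, 0], [2.3, 0, 0.1, 0], [2.4, 0, 0.1, 0], [2.4, 0, 0.1, 0]]

```text
time_s: 25.18
tool_pos: [0.425, 0.1792, 0.0552]
tcp_rot: [2.307, 1.57, -2.944]
wrist_force: [0.7, 0.6, 0.6]
opening: 1.006
```

```bash
python3 - <<'E'
from h import *
go(.4246,.178,.055,59.1)
w=save('wrist','w23.png');s=save('scene','s23.png')
a=cv2.resize(s[220:390,230:380,::-1],(440,500),interpolation=2);b=cv2.resize(w[150:450,200:440,::-1],(360,450),interpolation=2)
c=np.zeros((500,800,3),np.uint8);c[:,:440]=a;c[:450,440:]=b
cv2.imwrite('pics/c23.png',c)
go(.4246,.178,.055,59.1)
E
```

```text
t 25.18 pos [0.425  0.1792 0.0552] yaw 59.16 tilt 0.03 open 1.006 F [0.67 0.62 0.63] | shift cm [ 0.02 -0.03 -0.12] turn 0.05655703860702488
t 25.28 pos [0.4254 0.1793 0.0556] yaw 59.16 tilt 0.02 open 1.002 F [-0.18  0.45 -0.44] | shift cm [ 0.06 -0.   -0.15] turn 0.056597511155530356
```

View pics/c23.png

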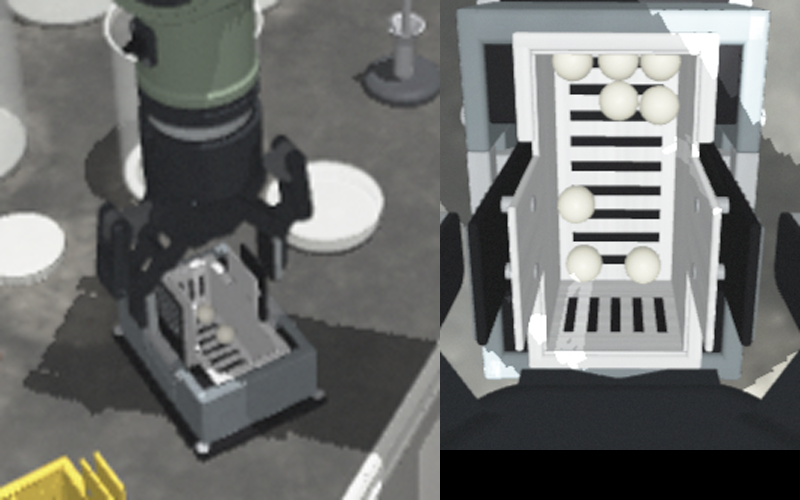

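View pics/w23.png

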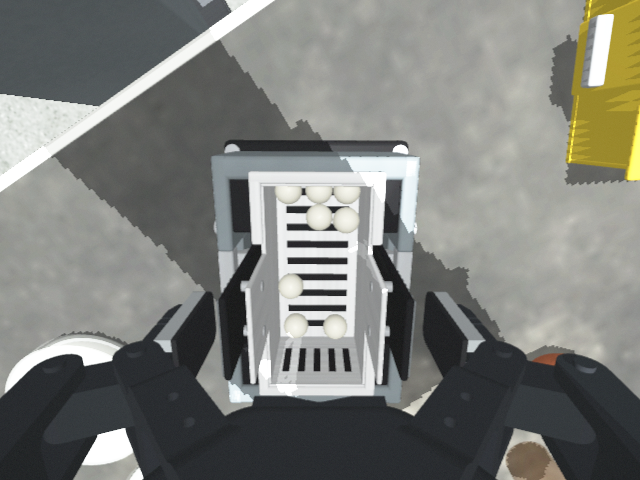

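>>> drive_tool:
  moves:
    - [[0, 0, -0.1, 0], [0.1, 0, -0.1, 0], [0.1, 0, -0.1, 0], [0.1, 0, -0.1, 0], [0.1, 0, -0.1, 0], [0.1, 0, -0.1, 0], [0.1, 0, -0.1, 0], [0.1, 0, -0.1, 0]]

```text
time_s: 25.95
tool_pos: [0.4247, 0.1784, 0.0545]
tcp_rot: [0.793, 1.571, 1.826]
wrist_force: [0.3, -0.4, 0.1]
opening: 1.001
```

```bash
python3 - <<'E'
from h import *
go(.4246,.178,.055,59.1)
w=save('wrist','w24.png')
cv2.imwrite('pics/w24a.png',cv2.resize(w[220:400,190:450,::-1],None,fx=3,fy=3,interpolation=2))
go(.4246,.178,.055,59.1)
E
```

```text
t 25.95 pos [0.4247 0.1784 0.0545] yaw 59.16 tilt 0.0 open 1.001 F [ 0.28 -0.42  0.06] | shift cm [-0.05 -0.01 -0.04] turn 0.05687426500790593
t 26.0 pos [0.4247 0.1784 0.0546] yaw 59.16 tilt 0.0 open 0.995 F [ 0.34 -1.12 -0.03] | shift cm [-0.04 -0.01 -0.04] turn 0.055159308018176034
```

View pics/w24a.png

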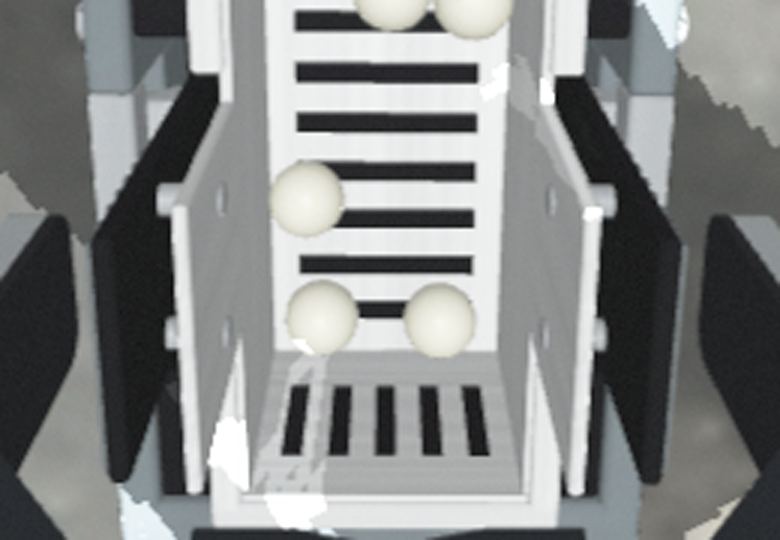

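>>> drive_tool:
  moves:
    - [[0, 0, 0, 0], [0, 0, 0, 0], [0, 0, 0, 0], [0, 0, 0, 0], [0, 0, 0, 0], [0, 0, 0, 0], [0, 0, 0, 0], [0, 0, 0, 0]]
  gripper: 1
  force: 50

```text
time_s: 26.67
tool_pos: [0.4251, 0.178, 0.0565]
tcp_rot: [-2.689, 1.57, -1.657]
wrist_force: [-4.9, -3.0, 15.4]
opening: 0.587
```

```bash
python3 - <<'E'
from h import *
go(.4246,.178,.055,59.1)
w=save('wrist','w25.png');s=save('scene','s25.png')
cv2.imwrite('pics/s25a.png',cv2.resize(s[220:390,230:380,::-1],None,fx=3.5,fy=3.5,interpolation=2))
go(.4246,.178,.055,59.1)
E
```

```text
t 26.67 pos [0.4251 0.178  0.0565] yaw 59.17 tilt 0.07 open 0.587 F [-4.86 -3.03 15.42] | shift cm [ 0.15  0.04 -0.02] turn 0.06600561208890099
t 26.77 pos [0.4251 0.178  0.0565] yaw 59.16 tilt 0.06 open 0.592 F [-5.34 -3.63 16.26] | shift cm [ 0.15  0.04 -0.02] turn 0.0645803984986344
```

View pics/w25.png

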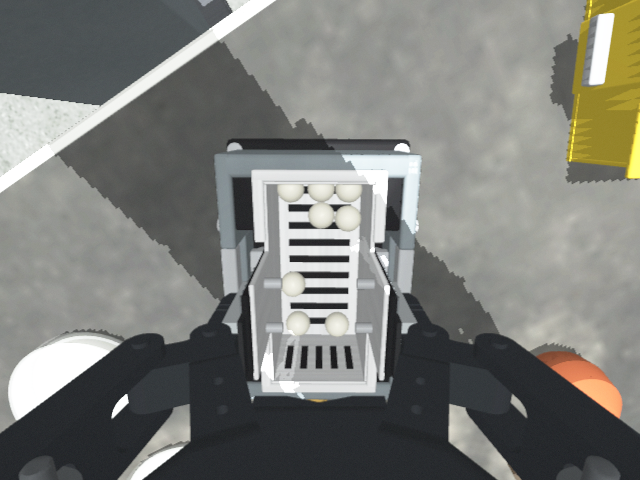

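View pics/s25a.png

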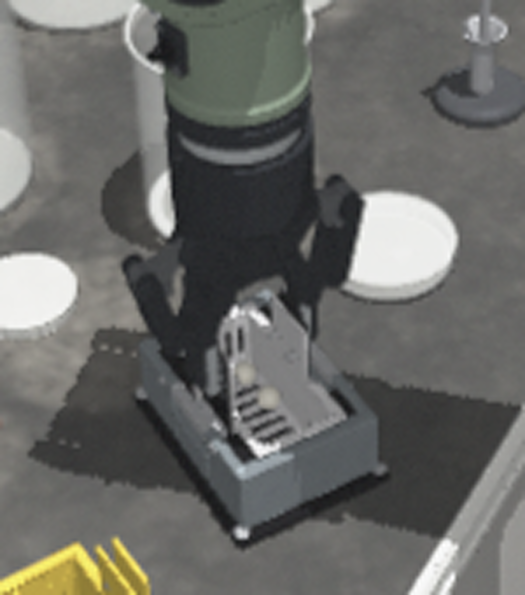

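>>> drive_tool:
  moves:
    - [[-0.1, 0, 0, 0], [-0.3, 0, 0, 0], [-0.6, 0, 0, 0], [-1, 0, 0, 0], [-1.4, 0, 0, 0], [-1.8, 0, 0, 0], [-2, 0, 0, 0], [-2, 0, 0, 0]]

```text
time_s: 27.43
tool_pos: [0.425, 0.1783, 0.0751]
tcp_rot: [-1.339, 1.57, -0.307]
wrist_force: [0.5, -2.7, -0.3]
opening: 0.581
```

```bash
python3 - <<'E'
from h import *
w=save('wrist','w26.png');s=save('scene','s26.png')
cv2.imwrite('pics/s26a.png',cv2.resize(s[200:390,230:380,::-1],None,fx=3,fy=3,interpolation=2))
go(.4251,.178,.175,59.1)
E
```

```text
t 27.53 pos [0.425  0.1783 0.0749] yaw 59.16 tilt 0.04 open 0.586 F [ 2.39 -3.32 -0.98] | shift cm [-10.01  -0.03  -0.02] turn 0.0563399888810352
```

View pics/s26a.png

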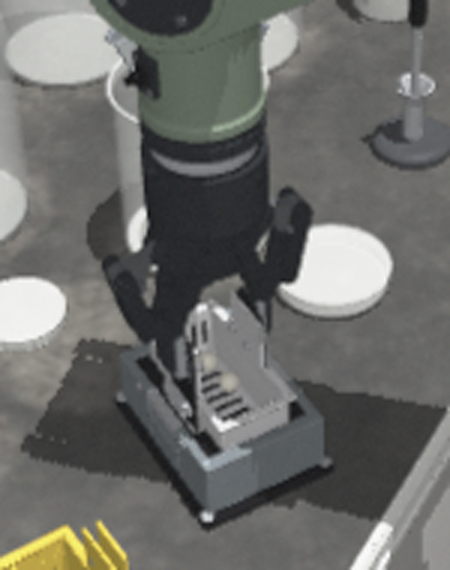

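The cassette is rising with the gripper and the catches have cleared, so I keep lifting straight up, slowly.

>>> drive_tool:
  moves:
    - [[-0.3, 0, 0, 0], [-0.9, 0, 0, 0], [-1.7, 0, 0, 0], [-2.5, 0, 0, 0], [-3.3, 0, 0, 0], [-4.1, 0, 0, 0], [-4.7, 0, 0, 0], [-5, 0, 0, 0]]

```text
time_s: 28.2
tool_pos: [0.4249, 0.1788, 0.1258]
tcp_rot: [-0.381, 1.569, 0.652]
wrist_force: [-0.3, 0.2, -2.6]
opening: 0.585
```

>>> drive_tool:
  moves:
    - [[-0.4, 0, 0, 0], [-1.2, 0, 0, 0], [-2.2, 0, 0, 0], [-3.2, 0, 0, 0], [-4.2, 0, 0, 0], [-5.2, 0, 0, 0], [-6, 0, 0, 0], [-6.4, 0, 0, 0]]

```text
time_s: 28.87
tool_pos: [0.4257, 0.1786, 0.1905]
tcp_rot: [-0.816, 1.568, 0.216]
wrist_force: [-0.0, -0.1, -2.7]
opening: 0.587
```

>>> drive_tool:
  moves:
    - [[-0.2, 0, 0, 0], [-0.2, 0, 0, 0], [-0.2, 0, 0, 0], [-0.2, 0, 0, 0], [-0.2, 0, 0, 0], [-0.2, 0, 0, 0], [-0.2, 0, 0, 0], [-0.2, 0, 0, 0]]

```text
time_s: 29.53
tool_pos: [0.4246, 0.1783, 0.1903]
tcp_rot: [2.404, 1.57, -2.846]
wrist_force: [-0.1, -0.6, -2.6]
opening: 0.584
```

```bash
python3 - <<'E'
from h import *
w=save('wrist','w27.png');s=save('scene','s27.png')
cv2.imwrite('pics/s27a.png',cv2.resize(s[150:400,210:410,::-1],None,fx=2.4,fy=2.4,interpolation=2))
go(.4251,.178,.175,59.1)
E
```

```text
t 29.63 pos [0.4247 0.1784 0.1904] yaw 59.16 tilt 0.01 open 0.58 F [-0.2   1.22 -3.37] | shift cm [ 1.54 -0.06 -0.01] turn 0.056550755499443994
```

View pics/s27a.png

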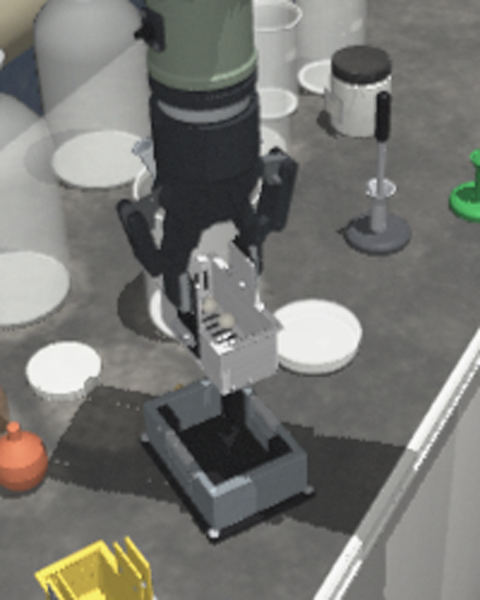

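View pics/w27.png

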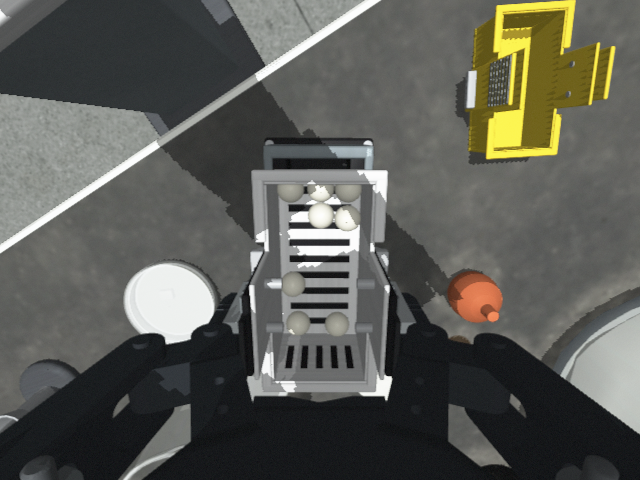

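```bash
python3 -c "
from h import *
go(.4251,.178,.19,59.1);print(arm.sense()['joint_vel'].round(3));print(arm.sign_off())"
```

```text
t 29.63 pos [0.4247 0.1784 0.1904] yaw 59.16 tilt 0.01 open 0.58 F [-0.2   1.22 -3.37] | shift cm [ 0.04 -0.06 -0.01] turn 0.056550755499443994
[ 0.    -0.    -0.002 -0.    -0.     0.001]
the job is handed in; nothing more can be done
None
```

I carried the job through to the end and handed it in at 29.6 s, with the arm still holding the cassette level over the dock. Sign-off gave no verdict, so what follows rests on my own checks.

- **Stirring:** I took the rod from its holder and drew it end to end five times, holding the foot about 3 mm above the cassette's floor. Beads were visibly pushed in both halves. On the first stroke towards -x the beads jammed against the end wall with about 7 N of push, and the foot got to about x = -23 mm.
- **Rod returned:** It stands upright in its holder, let go, with a slight lean from play in the bore. I judged this from the pictures and did not measure its tilt or foot height.
- **Cassette lifted:** I pinched both catches and raised the cassette straight up by about 13.4 cm, so its underside should be about 9 cm above the dock walls. The wrist reads about 3 N, which matches the given weight, and the tool was level and still at hand-in.
- **Beads:** The last wrist picture shows all eight inside.
- **Bystanders:** I saw no contact with the jar, the dish or the white lid.

**Where checks disagreed:**
- **Cassette position:** Two wrist views put the cassette's middle about 4 mm apart, so I centred the jaws on the catches by eye before closing.
- **Catches:** The gripper opening read about 50 mm when I expected 55 mm over pressed catches. The catches did release and the cassette came free.

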